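# Index a swing-arm fixture with its pull-and-twist plunger and fit the bayonet cap

### The job

The swing arm of the indexing fixture is locked in its parked position, with its port under the dust hood. Pull the spring plunger up and twist it so that it stays out by itself, swing the arm counter-clockwise (seen from above) out to its other notch, the work position 60 degrees away, then twist the plunger back so that it drops fully home and locks the arm there. Then take the bayonet cap from its cradle, fit it in the port on the arm and turn it clockwise to its stop, without disturbing the flow cell, dish, vial and parts bin.

Things in the scene. Friction and masses are not known exactly. Their poses are not given: they have to be found in the camera images.
- swing_pivot (a point): Upright pivot axis of the arm on the fixed fixture, 26 mm above the bench. x axis = direction of the arm in its WORK position; parked, the arm points 60 degrees clockwise of it. Grey base plate 12 mm thick spans x -110 to +55, y -125 to +55 mm in this frame. A fixed dust hood (plate at 52 to 56 mm height) covers the port in the parked position only.
- swing_arm (a joint): Arm angle about its pivot, rad, counter-clockwise from above: 0 = parked notch, 1.047 = work notch, end stop at 1.2. Light friction (about 0.12 N m): it stays where it is left. The arm's tail is a sector with two notches for the plunger's nose; within about 2 degrees of a notch the nose centres itself.
- swing_handle (a point): Upright round dark steel handle post at the arm's outer end, 14 mm diameter, from 26 to 104 mm above the bench, 136 mm from the pivot. Point on its axis, 90 mm up. x axis points outward along the arm. The post stands 41 mm outward of the port's centre: no room for a finger between it and the end of the cap's bar.
- plunger_knob (a point): Centre of the spring plunger's black bar knob, 72 mm behind the pivot, 86 mm above the bench when home. Bar 44 mm long (this y axis), 15 wide (x), 20 high. A cross pin on the stem, parallel to the bar, lies in a slot of the housing, whose top is 56 mm up. Lifted 12 mm or more the knob can be twisted; then the pin rests on the housing and the plunger stays out.
- plunger_lift (a joint): Height of the plunger in m: 0 = fully home (in a notch), 0.012 = cross pin resting on the housing (held out), 0.017 = upper end; about 0.0085 = nose standing on the sector beside a notch. A spring pulls it down: 6 N at home, 9 N when out.
- plunger_twist (a joint): Twist of the plunger knob in rad, counter-clockwise from above: 0 = cross pin in line with its slot; range -0.05 to 1.25. Any twist over about 0.6 parks the pin safely on the housing.
- port (a point): Centre of the mouth (rim) of the bayonet port on the arm, 42 mm above the bench, 95 mm from the pivot. Steel ring 62 mm outside, bore 40 mm, 16 mm deep; its 6 mm lip has two slots, 14 mm wide, at +x and -x (x points outward along the arm) for the cap's lugs. On the floor the cap turns clockwise (from above) about 45 degrees to its stop, lugs under the lip.
- cap_grip (a point): Centre of the black bar of the loose bayonet cap (about 150 g), 40 mm above its foot. Bar 54 mm long (x), 30 wide (y), 24 high; below it a steel skirt 36 mm in diameter, 28 high, with lugs at +x and -x, 2 to 8 mm above the foot, 50 mm over their ends, 9 wide. Same after half a turn. Stands by itself. Seated on the port's floor this point is 24 mm above port.
- cradle: Fixed grey parking cradle of the cap; origin under its centre, on the bench. Plate 120 (x) x 66 (y) x 8 mm carries the cap's foot, bar along x. Two cheeks, 36 mm long, inner faces at y = +-21 mm, rise 62 mm above the bench, level with the cap's top: there the cap can be taken only by the ends of its bar, and lifts straight out.
- flow_cell: Bystander: upright bolted flow cell of steel plates with brass stubs, 88 x 96 x 92 mm; origin at the centre of its underside. Leave it where it is. It stands in the place left or right of the fixture where the cradle is not.
- dish: Bystander: clear round dish, 89 mm diameter, 14 mm high; origin at the centre of its underside. Leave it.
- vial: Bystander: sample vial with screw cap, 27 mm diameter, 50 mm high; origin at the centre of its underside. Leave it.
- parts_bin: Bystander: open blue plastic bin, 87 (x) x 112 (y) x 62 mm; origin at the centre of its underside. Leave it.
Mind the look-alikes: they are no part of the job. There is more than one size of the part that bears cap_grip; the job needs the middle-sized.

How it is judged:
By the outcome, as a careful person would: the job done as asked, in the order asked, and still so for the second after the job is handed in, with the robot touching nothing.
It also fails if it takes over 72 s, if anything falls off the work surface, if the arm or the gripper's body presses on something with over 40 N, if the wrist force passes 120 N, or if a joint passes its speed limit or range.

### The arm

A 7-joint arm with a two-finger parallel gripper is mounted at the origin on a cart in front of the work surface, level with it; the furniture and walls round the work are solid. World frame = base frame: x ahead of the robot, y to its left, z up, the work surface at z = 0. Lengths are in m, angles in rad, forces in N, time in s.
With the tool pointing down it reaches from about 0.425 to 0.925 m from the base axis. Payload 6.8 kg.
Tool frame: the origin (TCP) lies between the finger pads; the fingertips stand 19 mm ahead of it and the grasp point (between the pads) is the TCP (manip.tip_reach is the distance from the TCP to the fingertips, in m); z points along the fingers, y is the direction in which the jaws open and shut (so a half turn about z gives the same grasp; the last joint's range is limited). The gripper opens to 85 mm and grips with 20 to 120 N. Pads are 22 mm wide; open, the fingers measure 114 mm over their backs; the gripper's body (76 mm by 85 mm) begins 54 mm behind the grasp point. The pads swing forward as they close: fully open they stand 13 mm farther back than shut.
Start: joints at [-1.3, 0.477, 0.022, 1.555, -0.011, 1.109, -0.083], TCP at [0.25, 0.627, 0.25] pointing down, gripper open.
Joint ranges: [-2.96, 2.96], [-0.34, 2.1], [-1.41, 1.46], [0.24, 2.44], [-1.37, 4.51], [0.17, 1.92], [-2.96, 2.96]. Speed limits (rad/s): [2.39, 2.39, 3.14, 3.14, 3.14, 3.14, 3.14].

### API

Orientations are given as a unit quaternion [w, x, y, z].
In Python, from bench import manip, optics gives the robot as it stands.
- The arm moves only by the shell command python3 -m inch 'ROWS' [OPENING] [FORCE]. ROWS is JSON, a list of rows, each an object with "offset": the shift along the tool's x, y, z in m, a list of three; "turn": the turn about the tool's z in degrees. In form: [{"offset": [tx, ty, tz], "turn": turn}, ...]. A call has 1 to 20 rows; each row is the pose to reach, as a shift and turn from the pose measured when the call began, along the tool's axes at that moment; what a row does not reach only later rows make up. A row lasts 1/10 s, in which the tool goes at most 50 mm and 8.59 degrees, less where a joint would pass 70% of its speed; a pose out of reach is approached as far as the arm can. A call with a gripper value outside its range is refused whole. OPENING is the opening, from 0 (shut) to 1 (fully open), set as the call begins (- or left out, the last holds). The fingers move at their own pace and stop on an object; FORCE is the grip in N (left out, the last holds). Time passes only in rows, so rows that repeat a pose let the fingers close. It gives the time, the measured TCP pose, the force and the opening at its end, in the units of the state.
- manip.state(): the state, without advancing time (a new reading comes with each control period).
- optics.grab_frame(name): name is "side" or "top"; returns a dict with "image" (480x640x3 uint8, red, green, blue), "z_map" (480x640 float32, m along the optical axis (not along the pixel's ray), 0 where there is no reading), "fx", "fy", "cx", "cy" (pixels), "R" (3x3) and "t" (3): a world point X has camera coordinates R X + t. Camera axes: x right, y down, z forward; pixel columns grow to the right and rows downward; lengths in m; the calibration is good to about 2 mm. A picture is of the moment at which its call begins.
- manip.hand_in(): hands the job in, once; it reports no verdict.
The state is a dict: "clock": time; "joint_pos": joint angles; "qvel": joint speeds; "tau": joint torques, N m; "eef_pos": TCP position; "ee_rot": TCP orientation; "force": force on the tool from outside, world axes, zero at the start; "torque": the same for the moment, N m; "finger_gap": opening from 0.0 (shut) to 1.0 (fully open).
Only numpy, scipy, OpenCV 4.12 (cv2) and the standard library are available. Lean on these libraries where they do the work, as an engineer would, in place of code of your own. Each camera call takes 0.05 s, during which the arm holds its last target.

## Working session

There is one attempt and no reset: what is moved stays moved. The work goes in short steps, Python scripts to look and compute and a shell command to move; the robot and the scene stay as the last step left them, time stands still between calls to the robot, and variables do not carry over. Pictures are saved under pics/ and viewed, and the job is handed in when it is done.

```bash
ls; mkdir -p pics; python3 - <<'E'
from bench import manip, optics
import cv2
s=manip.state(); print(s)
for n in("top","side"):
    f=optics.grab_frame(n); cv2.imwrite(f"pics/{n}0.png",f["image"][:,:,::-1]); print(n,f["fx"],f["fy"],f["cx"],f["cy"],f["R"],f["t"])
E
```

```text
pics
{'clock': 0.0, 'joint_pos': array([-1.30007581,  0.4778404 ,  0.02232906,  1.55650033, -0.0114925 ,
        1.10928347, -0.08307259]), 'qvel': array([-0.00057017,  0.0009591 ,  0.00121973, -0.00042581,  0.00163543,
        0.00030232, -0.00053663]), 'tau': array([ 2.11194138e-04, -5.96451473e+01,  1.60790406e+00, -2.81193870e+01,
        1.24328246e-02,  9.45068139e-03,  1.60399668e-05]), 'eef_pos': array([0.24942667, 0.62660079, 0.24927782]), 'ee_rot': array([-1.07305420e-04,  1.88249531e-01,  9.82120771e-01, -9.45652040e-04]), 'force': array([-0.48901509, -0.67590164,  0.43818718]), 'torque': array([-0.03912514, -0.00046566, -0.02623891]), 'finger_gap': 1.0019367178867575}
top 464.2352924313719 464.2352924313719 319.18978489721263 240.5514963149267 [[-0.01329426 -0.99969593 -0.0207679 ]
 [-0.99405808  0.01545766 -0.10774787]
 [ 0.10803613  0.01921207 -0.99396131]] [0.02704666 0.61343845 1.08650827]
side 543.0214426758109 543.0214426758109 325.5439426550577 240.4383501778044 [[ 0.98572009 -0.16829238  0.00579536]
 [-0.07868264 -0.49074094 -0.86774557]
 [ 0.14887899  0.85489824 -0.49697489]] [-0.5670423   0.11211956  1.42896291]
```

View pics/top0.png

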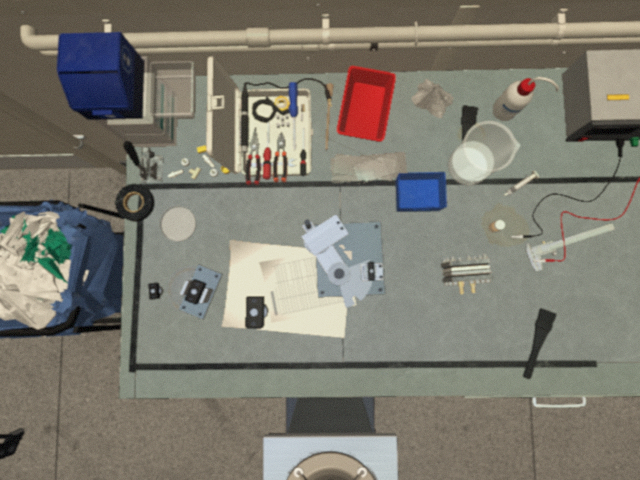

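View pics/side0.png

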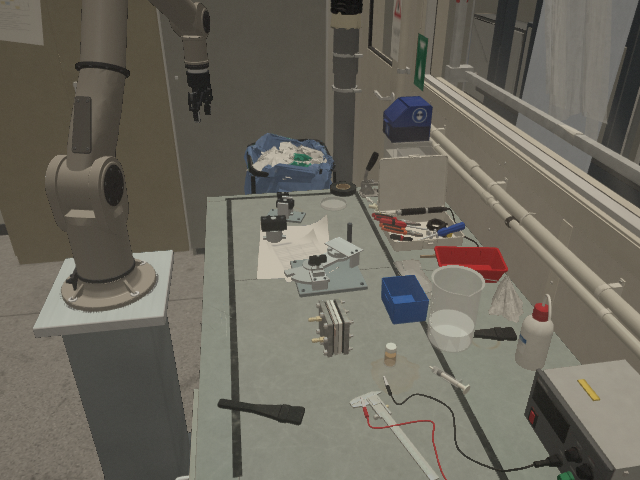

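```bash
cat > h.py <<'E'
import numpy as np, cv2
from bench import manip, optics
def ray(f,u,v,z):
    d=np.array([(u-f["cx"])/f["fx"],(v-f["cy"])/f["fy"],1.]); R=np.array(f["R"]);t=np.array(f["t"])
    C=-R.T@t; w=R.T@d; return C+w*(z-C[2])/w[2]
def zpt(f,u,v):
    Z=f["z_map"][int(round(v)),int(round(u))]
    d=np.array([(u-f["cx"])/f["fx"],(v-f["cy"])/f["fy"],1.])*Z; R=np.array(f["R"]);t=np.array(f["t"])
    return R.T@(d-t)
def proj(f,X):
    c=np.array(f["R"])@np.array(X)+np.array(f["t"]); return f["fx"]*c[0]/c[2]+f["cx"],f["fy"]*c[1]/c[2]+f["cy"]
def crop(f,u0,v0,u1,v1,name,s=5):
    c=f["image"][v0:v1,u0:u1,::-1]; c=cv2.resize(c,None,fx=s,fy=s,interpolation=cv2.INTER_CUBIC); 
    cv2.imwrite("pics/"+name,c)
def local():
    """TCP pose; returns R"""
    from scipy.spatial.transform import Rotation as Ro
    s=manip.state(); q=s["ee_rot"]; return s, Ro.from_quat([q[1],q[2],q[3],q[0]]).as_matrix()
E
python3 - <<'E'
from h import *
f=optics.grab_frame("top"); 
crop(f,135,205,295,325,"t_l.png"); crop(f,290,205,400,315,"t_r.png"); 
import numpy as np
for n,(u,v) in dict(small=(154,291),crad=(195,291),large=(255,311)).items(): print(n,zpt(f,u,v))
g=optics.grab_frame("side"); crop(g,250,180,400,300,"s.png")
E
```

```text
small [0.49804516 0.41555155 0.03632463]
crad [0.49663412 0.30885531 0.06376936]
large [0.44921886 0.16651411 0.07582301]
```

View pics/t_l.png

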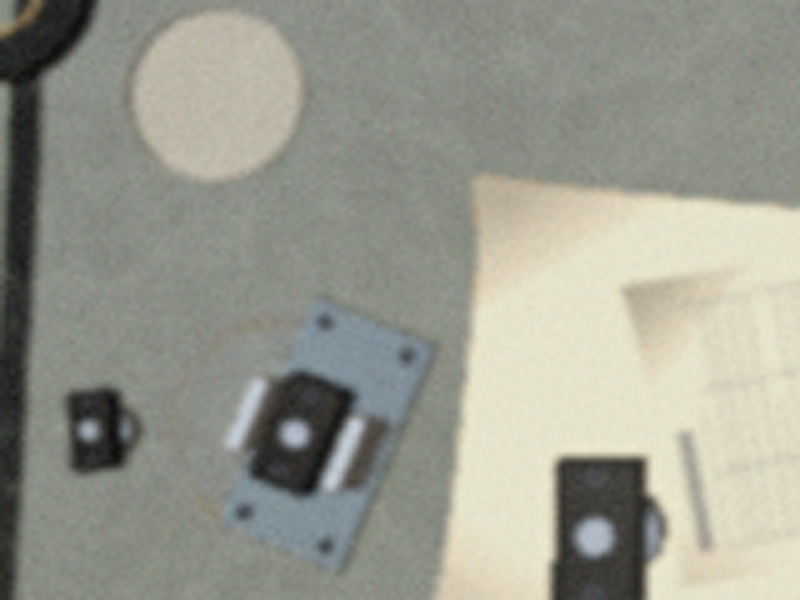

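View pics/t_r.png

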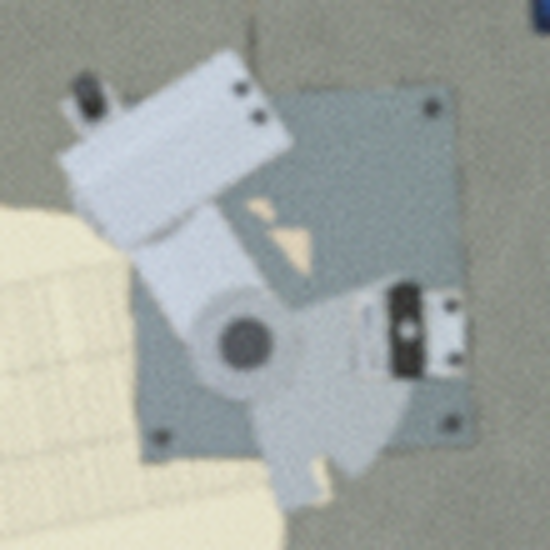

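View pics/s.png

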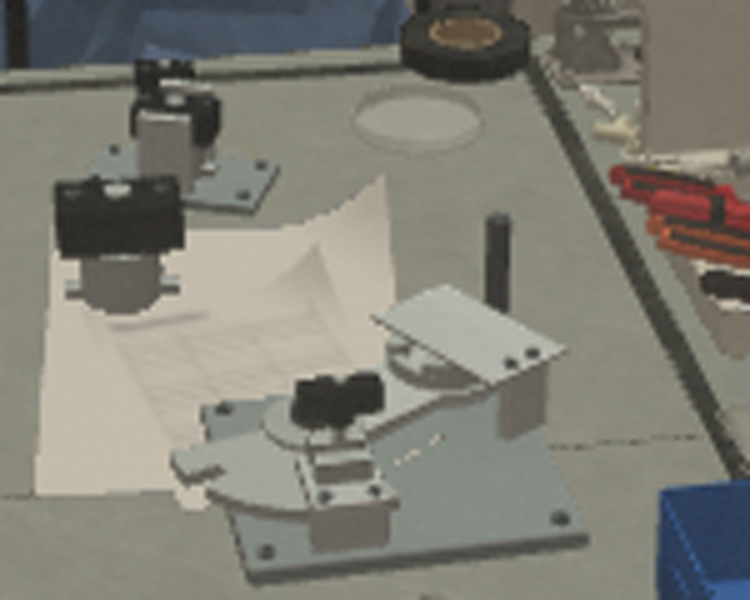

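```bash
python3 - <<'E'
from h import *
f=optics.grab_frame("top"); im=f["image"].astype(int); m=(im.max(2)<75).astype(np.uint8)
def blobs(m,box,zt,mina=15):
    u0,v0,u1,v1=box; s=np.zeros_like(m); s[v0:v1,u0:u1]=m[v0:v1,u0:u1]
    n,l,st,ce=cv2.connectedComponentsWithStats(s)
    for i in range(1,n):
        if st[i,4]<mina: continue
        ys,xs=np.nonzero(l==i)
        P=np.array([zpt(f,x,y) for x,y in zip(xs,ys)])
        zz=P[:,2]; 
        r=cv2.minAreaRect(np.stack([xs,ys],1).astype(np.float32))
        bx=cv2.boxPoints(r); W=np.array([ray(f,a,b,zt) for a,b in bx]); c=ray(f,*r[0],zt)
        print(box,"area",st[i,4],"cent",ce[i].round(1),"rect",np.round(r[0],1),"W",c.round(4),"sides",np.linalg.norm(W[1]-W[0]).round(4),np.linalg.norm(W[2]-W[1]).round(4),"ang",np.degrees(np.arctan2(*(W[1]-W[0])[[1,0]])).round(1),np.degrees(np.arctan2(*(W[2]-W[1])[[1,0]])).round(1),"zmed",np.median(zz).round(4),zz.max().round(4), "centW",ray(f,*ce[i],zt).round(4))
blobs(m,(360,255,385,285),.096); blobs(m,(330,262,350,285),.03); blobs(m,(300,215,315,235),.104); blobs(m,(175,270,220,310),.060); blobs(m,(145,280,165,302),.036); blobs(m,(240,290,270,335),.076)
for u,v in[(339,273),(345,280),(330,255),(325,235),(372,271),(308,224)]: print((u,v),zpt(f,u,v).round(4))
E
```

```text
(360, 255, 385, 285) area 29 cent [370.6 265.1] rect [370.5 265. ] W [ 0.5496 -0.0982  0.096 ] sides 0.0113 0.0136 ang -90.8 178.5 zmed 0.0942 0.0993 centW [ 0.5493 -0.0984  0.096 ]
(360, 255, 385, 285) area 33 cent [371.1 276. ] rect [371. 276.] W [ 0.5248 -0.0987  0.096 ] sides 0.009 0.0135 ang -90.8 178.5 zmed 0.0955 0.0998 centW [ 0.5248 -0.0988  0.096 ]
(175, 270, 220, 310) area 287 cent [194.6 291. ] rect [194.1 291. ] W [0.4967 0.312  0.06  ] sides 0.0525 0.0356 ang -22.7 -113.6 zmed 0.0591 1.1466 centW [0.4966 0.3109 0.06  ]
(145, 280, 165, 302) area 138 cent [154.3 290.7] rect [154.5 290.5] W [0.4992 0.4145 0.036 ] sides 0.0266 0.0358 ang -90.8 -178.6 zmed 0.0367 0.0424 centW [0.4988 0.415  0.036 ]
(240, 290, 270, 335) area 425 cent [254.8 312.3] rect [255. 312.] W [0.4469 0.1665 0.076 ] sides 0.0695 0.0401 ang -2.7 -93.6 zmed 0.0714 1.1466 centW [0.4463 0.1669 0.076 ]
(339, 273) [ 0.5347 -0.028   0.0399]
(345, 280) [ 0.5183 -0.0425  0.0255]
(330, 255) [ 0.5788 -0.0073  0.0281]
(325, 235) [0.6239 0.0038 0.059 ]
(372, 271) [ 0.5361 -0.1013  0.0946]
(308, 224) [0.645  0.042  0.0987]
```

```bash
python3 - <<'E'
from h import *
f=optics.grab_frame("top"); g=optics.grab_frame("side")
for u,v in[(380.4,222.6),(384.4,293),(318.4,297)]: print("plate",ray(f,u,v,.012).round(4))
crop(f,295,205,345,255,"t_h.png",12); crop(f,355,250,395,290,"t_k.png",15); crop(f,170,265,220,315,"t_c.png",12); crop(f,325,260,355,290,"t_p.png",15)
crop(g,290,240,340,290,"s_k.png",12)
a=[cv2.resize(cv2.imread("pics/"+n),(390,290)) for n in("t_h.png","t_k.png","t_c.png","t_p.png")]
cv2.imwrite("pics/q.png",np.vstack([np.hstack(a[:2]),np.hstack(a[2:])]))
E
```

```text
plate [ 0.6582 -0.1327  0.012 ]
plate [ 0.4859 -0.1376  0.012 ]
plate [0.4783 0.0224 0.012 ]
```

View pics/q.png

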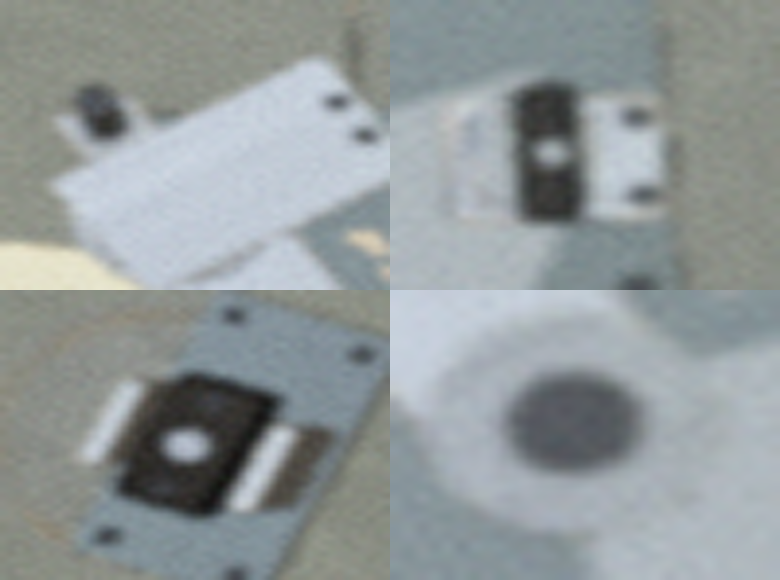

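View pics/s_k.png

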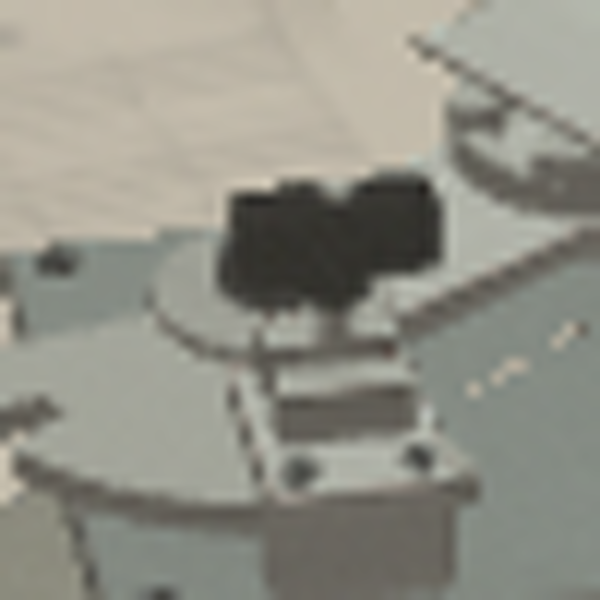

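```bash
cat >> h.py <<'E'
def goal(x,y,z,psi):
    s,R=local(); off=R.T@(np.array([x,y,z])-s["eef_pos"])
    p=np.degrees(np.arctan2(R[1,1],R[0,1])); d=(psi-p+180)%360-180
    print("t",round(s["clock"],2),"tcp",s["eef_pos"].round(4),"psi",p.round(1),"tilt z",R[:,2].round(3),"-> offset",off.round(4),"turn",round(-d,1),"rows",max(np.linalg.norm(off)/.05,abs(d)/8.59).round(1))
E
python3 - <<'E'
from h import *
f=optics.grab_frame("top")
C=[(320,300),(432,345),(342,572),(225,520)]
W=np.array([ray(f,135+a/5-.5,205+b/5-.5,.008) for a,b in C]); print("cradle",W.round(4),W.mean(0).round(4))
for i in range(4): d=W[(i+1)%4]-W[i]; print(np.linalg.norm(d).round(4),np.degrees(np.arctan2(d[1],d[0])).round(1))
print("cap dot",ray(f,193.4,291.3,.06).round(4))
print("knob",ray(f,370.8,270.4,.096).round(4)); print("pivot",ray(f,338.5,273.15,.04).round(4))
print("post",ray(f,307.2-.5+0.2,223,.104).round(4))
print("hood",[ray(f,290+a/5-.5,205+b/5-.5,.056).round(3) for a,b in[(60,158),(232,50),(292,145),(130,248)]])
goal(.538,-.099,.16,-87.8)
E
```

```text
cradle [[0.5617 0.3173 0.008 ]
 [0.5388 0.2615 0.008 ]
 [0.429  0.3045 0.008 ]
 [0.4548 0.3624 0.008 ]] [0.4961 0.3114 0.008 ]
0.0603 -112.4
0.1179 158.6
0.0633 66.0
0.116 -22.9
cap dot [0.496  0.3137 0.06  ]
knob [ 0.5374 -0.0985  0.096 ]
pivot [ 0.5344 -0.0268  0.04  ]
post [0.6466 0.0442 0.104 ]
hood [array([0.623, 0.06 , 0.056]), array([ 0.673, -0.023,  0.056]), array([ 0.627, -0.05 ,  0.056]), array([0.579, 0.027, 0.056])]
t 0.4 tcp [0.2496 0.6271 0.2501] psi 68.3 tilt z [-0. -0. -1.] -> offset [-0.5365 -0.5679  0.0903] turn 156.1 rows 18.2
```

Things that could be taken for the cap are the small bar at (154,291), about 36 mm long; the bar in the cradle at (195,291), about 54 mm long with its top at about 60 mm; and the large bar at (255,311), about 70 mm long. The knob at (371,270) is also a black bar. I choose the one in the cradle: it is the middle size, and the t_l crop shows it between the two cheeks.

```bash
python3 -m inch '[{"offset":[-0.1,-0.106,0.0],"turn":25},{"offset":[-0.2,-0.212,0.0],"turn":52},{"offset":[-0.3,-0.318,0.01],"turn":84},{"offset":[-0.4,-0.424,0.03],"turn":112},{"offset":[-0.5365,-0.568,0.07],"turn":156},{"offset":[-0.5365,-0.568,0.07],"turn":156},{"offset":[-0.5365,-0.568,0.07],"turn":156},{"offset":[-0.5365,-0.568,0.07],"turn":156},{"offset":[-0.5365,-0.568,0.07],"turn":156},{"offset":[-0.5365,-0.568,0.07],"turn":156},{"offset":[-0.5365,-0.568,0.07],"turn":156},{"offset":[-0.5365,-0.568,0.07],"turn":156},{"offset":[-0.5365,-0.568,0.07],"turn":156},{"offset":[-0.5365,-0.568,0.07],"turn":156},{"offset":[-0.5365,-0.568,0.07],"turn":156},{"offset":[-0.5365,-0.568,0.07],"turn":156},{"offset":[-0.5365,-0.568,0.07],"turn":156},{"offset":[-0.5365,-0.568,0.07],"turn":156},{"offset":[-0.5365,-0.568,0.07],"turn":156},{"offset":[-0.5365,-0.568,0.07],"turn":156}]' 0.5; python3 -c "
from h import *
goal(.5374,-.0985,.088,-87.8); print(manip.state()['joint_pos'].round(2))"
```

```text
clock: 2.4
eef_pos: [0.5381, -0.0987, 0.1803]
ee_rot: [0.0, 1.0, 0.022, -0.0]
force: [-0.2, 0.2, -0.1]
finger_gap: 0.504
t 2.4 tcp [ 0.5381 -0.0987  0.1803] psi -87.5 tilt z [-0. -0. -1.] -> offset [-0.0006 -0.0003  0.0923] turn 0.3 rows 1.8
[-0.56  0.45  0.81  1.97 -0.42  0.89 -1.05]
```

```bash
python3 -m inch '[{"offset":[0,0,0.04],"turn":0},{"offset":[0,0,0.07],"turn":0},{"offset":[-0.0006,-0.0003,0.088],"turn":0},{"offset":[-0.0006,-0.0003,0.092],"turn":0},{"offset":[-0.0006,-0.0003,0.092],"turn":0}]' 0.45; python3 -c "
from h import *
crop(optics.grab_frame('side'),250,180,400,300,'s2.png')"
```

```text
clock: 2.9
eef_pos: [0.5373, -0.0983, 0.0883]
ee_rot: [0.0, 1.0, 0.023, -0.0]
force: [0.1, -0.4, -0.6]
finger_gap: 0.449
```

View pics/s2.png

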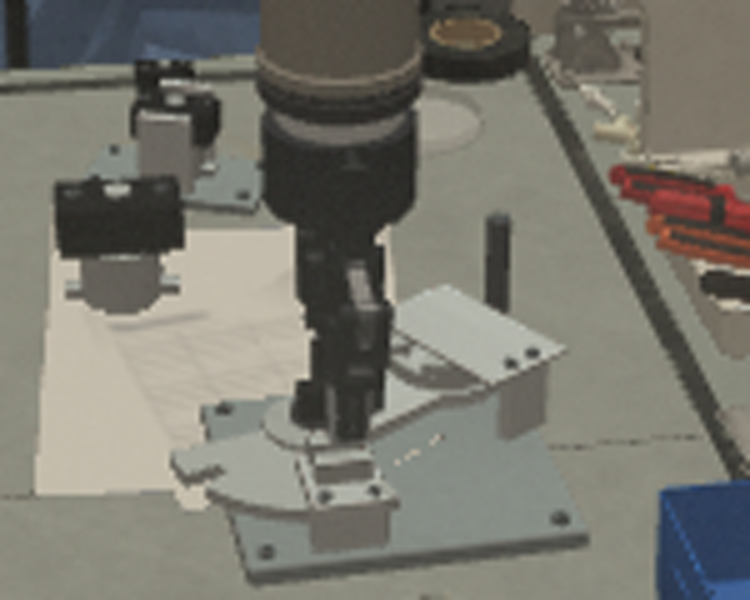

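The picture shows the fingers straddling the knob, near (345,430) in the crop. I close the gripper.

```bash
python3 -m inch '[{"offset":[0,0,0],"turn":0},{"offset":[0,0,0],"turn":0},{"offset":[0,0,0],"turn":0},{"offset":[0,0,0],"turn":0},{"offset":[0,0,0],"turn":0}]' 0.0 60; python3 -m inch '[{"offset":[0,0,-0.004],"turn":0},{"offset":[0,0,-0.008],"turn":0},{"offset":[0,0,-0.012],"turn":0},{"offset":[0,0,-0.0145],"turn":0},{"offset":[0,0,-0.0145],"turn":0},{"offset":[0,0,-0.0145],"turn":0}]'
```

```text
clock: 3.45
eef_pos: [0.5391, -0.0996, 0.0905]
ee_rot: [0.001, 1.0, 0.022, 0.002]
force: [-1.0, -3.4, 6.5]
finger_gap: 0.163
clock: 4.05
eef_pos: [0.5388, -0.0996, 0.1048]
ee_rot: [0.001, 1.0, 0.022, 0.002]
force: [2.1, -2.7, -10.6]
finger_gap: 0.163
```

```bash
python3 -m inch '[{"offset":[0,0,0],"turn":-7},{"offset":[0,0,0],"turn":-14},{"offset":[0,0,0],"turn":-21},{"offset":[0,0,0],"turn":-28},{"offset":[0,0,0],"turn":-35},{"offset":[0,0,0],"turn":-42},{"offset":[0,0,0],"turn":-49},{"offset":[0,0,0],"turn":-52},{"offset":[0,0,0],"turn":-52}]'; python3 -c "
from h import *
print(manip.state()['torque'])"
```

```text
clock: 4.95
eef_pos: [0.5379, -0.0984, 0.1042]
ee_rot: [0.0, 0.889, 0.459, 0.001]
force: [-0.8, 2.8, -9.6]
finger_gap: 0.16
[ 0.6005924   0.04264295 -0.01802643]
```

```bash
python3 -m inch '[{"offset":[0,0,0.0015],"turn":0},{"offset":[0,0,0.0025],"turn":0},{"offset":[0,0,0.0025],"turn":0}]'; python3 -m inch '[{"offset":[0,0,0],"turn":0},{"offset":[0,0,0],"turn":0},{"offset":[0,0,0],"turn":0},{"offset":[0,0,0],"turn":0}]' 0.45;  python3 -m inch '[{"offset":[0,0,-0.03],"turn":0},{"offset":[0,0,-0.07],"turn":0},{"offset":[0.0,0.07,-0.09],"turn":0},{"offset":[0,0.12,-0.09],"turn":0},{"offset":[0,0.12,-0.09],"turn":0}]'; python3 -c "
from h import *
crop(optics.grab_frame('side'),250,180,400,300,'s3.png')
f=optics.grab_frame('top');crop(f,290,205,400,315,'t3.png')
goal(.647,.044,.16,-57.8)
"
```

```text
clock: 5.25
eef_pos: [0.5379, -0.0983, 0.1025]
ee_rot: [-0.0, 0.889, 0.458, 0.001]
force: [-2.6, 2.9, 3.9]
finger_gap: 0.164
clock: 5.65
eef_pos: [0.5382, -0.0984, 0.1026]
ee_rot: [-0.0, 0.889, 0.458, 0.001]
force: [-0.2, 0.4, 0.3]
finger_gap: 0.453
clock: 6.15
eef_pos: [0.639, -0.1708, 0.1943]
ee_rot: [0.002, 0.889, 0.458, 0.002]
force: [-0.3, -0.3, 0.4]
finger_gap: 0.449
t 6.25 tcp [ 0.638  -0.1709  0.1931] psi -35.6 tilt z [ 0.004 -0.002 -1.   ] -> offset [ 0.18   -0.1178  0.0328] turn 22.2 rows 4.4
```

View pics/s3.png

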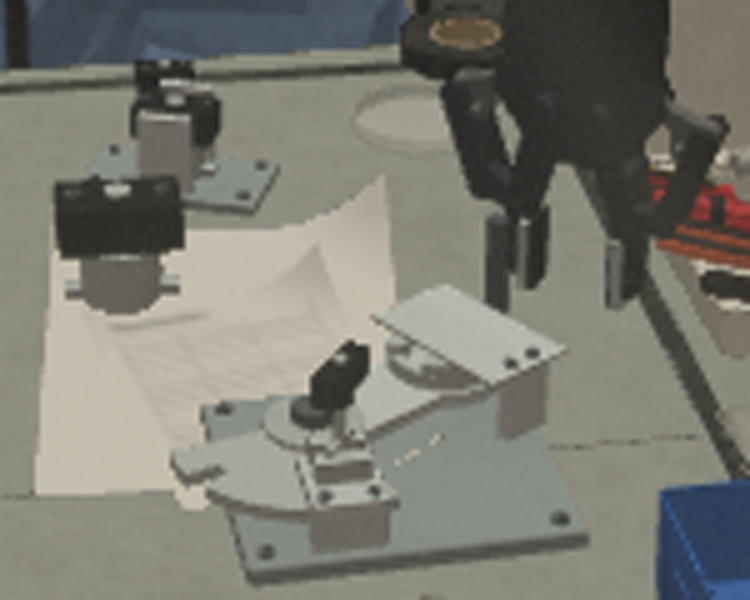

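View pics/t3.png

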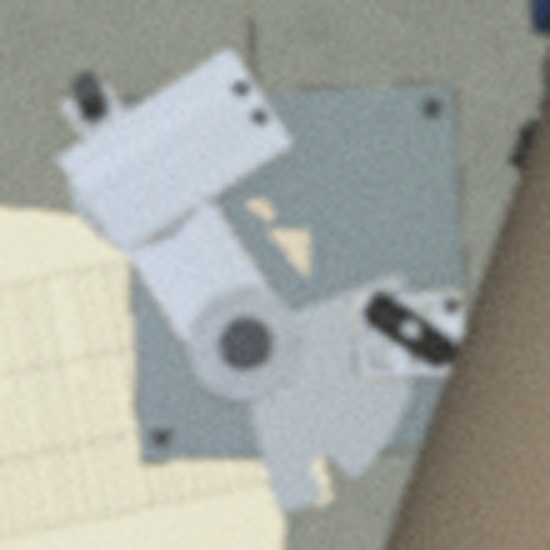

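```bash
python3 -m inch '[{"offset":[0.045,-0.03,0.0],"turn":6},{"offset":[0.09,-0.06,0.01],"turn":12},{"offset":[0.135,-0.09,0.02],"turn":18},{"offset":[0.18,-0.118,0.033],"turn":22},{"offset":[0.18,-0.118,0.033],"turn":22},{"offset":[0.18,-0.118,0.033],"turn":22}]' 0.5; python3 -c "
from h import *
goal(.647,.044,.09,-57.8)
"
```

```text
clock: 6.85
eef_pos: [0.6456, 0.0491, 0.1583]
ee_rot: [0.0, 0.959, 0.283, 0.001]
force: [-0.5, 0.1, 0.1]
finger_gap: 0.495
t 6.85 tcp [0.6456 0.0491 0.1583] psi -57.2 tilt z [ 0.001 -0.    -1.   ] -> offset [-0.0017  0.005   0.0683] turn 0.6 rows 1.4
```

```bash
python3 -m inch '[{"offset":[0,0.0045,0.01],"turn":0},{"offset":[0,0.0045,0.04],"turn":0},{"offset":[0,0.0045,0.068],"turn":0},{"offset":[0,0.0045,0.068],"turn":0}]'; python3 -m inch '[{"offset":[0,0.0045,0],"turn":0},{"offset":[0,0.0045,0],"turn":0},{"offset":[0,0.0045,0],"turn":0},{"offset":[0,0.0045,0],"turn":0},{"offset":[0,0.0045,0],"turn":0}]' 0 30; python3 -c "
from h import *
crop(optics.grab_frame('side'),250,180,400,300,'s4.png')
s,R=local(); P=s['eef_pos']; p0=np.array([.5344,-.0268,P[2]]); r=P-p0
print(np.linalg.norm(r),np.degrees(np.arctan2(r[1],r[0])))
for a in range(8,65,8):
    a=min(a,60); t=np.radians(a); c,sn=np.cos(t),np.sin(t)
    q=p0+np.array([c*r[0]-sn*r[1],sn*r[0]+c*r[1],0]); print(a,(R.T@(q-P)).round(4),-a)
"
```

```text
clock: 7.25
eef_pos: [0.6452, 0.0424, 0.0868]
ee_rot: [0.0, 0.96, 0.281, -0.003]
force: [-1.4, 0.1, 0.1]
finger_gap: 0.498
clock: 7.75
eef_pos: [0.6469, 0.0373, 0.0877]
ee_rot: [0.0, 0.96, 0.281, -0.004]
force: [-5.3, -1.4, 3.3]
finger_gap: 0.155
0.1295407901503353 29.67276195438021
8 [-0.0003 -0.0181  0.    ] -8
16 [-0.0032 -0.0359  0.0001] -16
24 [-0.0085 -0.0532  0.0001] -24
32 [-0.0162 -0.0696  0.0002] -32
40 [-0.026  -0.0847  0.0003] -40
48 [-0.0379 -0.0983  0.0004] -48
56 [-0.0516 -0.1102  0.0005] -56
60 [-0.059  -0.1153  0.0006] -60
```

View pics/s4.png

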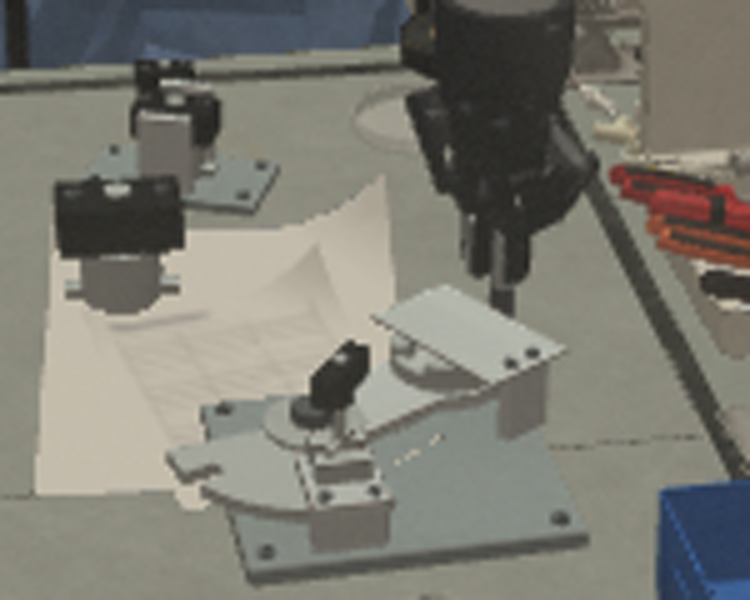

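```bash
python3 -m inch '[{"offset":[0,-0.009,0],"turn":-4},{"offset":[-0.0003,-0.018,0],"turn":-8},{"offset":[-0.0015,-0.027,0],"turn":-12},{"offset":[-0.0032,-0.036,0],"turn":-16},{"offset":[-0.0056,-0.0446,0],"turn":-20},{"offset":[-0.0085,-0.0532,0],"turn":-24},{"offset":[-0.012,-0.0615,0],"turn":-28},{"offset":[-0.0162,-0.0696,0],"turn":-32},{"offset":[-0.0208,-0.0773,0],"turn":-36},{"offset":[-0.026,-0.0847,0],"turn":-40},{"offset":[-0.0317,-0.0917,0],"turn":-44},{"offset":[-0.0379,-0.0983,0],"turn":-48},{"offset":[-0.0446,-0.1044,0],"turn":-52},{"offset":[-0.0516,-0.1102,0],"turn":-56},{"offset":[-0.059,-0.1153,0],"turn":-60},{"offset":[-0.063,-0.118,0],"turn":-62},{"offset":[-0.063,-0.118,0],"turn":-62},{"offset":[-0.063,-0.118,0],"turn":-62}]';  python3 -c "
from h import *
crop(optics.grab_frame('side'),250,180,400,300,'s5.png')
f=optics.grab_frame('top');crop(f,250,205,400,315,'t5.png')
s,R=local(); P=s['eef_pos']; p0=np.array([.5344,-.0268,P[2]]); r=P-p0
print(np.linalg.norm(r),np.degrees(np.arctan2(r[1],r[0])),np.degrees(np.arctan2(R[1,1],R[0,1])))
"
```

```text
clock: 9.6
eef_pos: [0.5298, 0.1019, 0.0878]
ee_rot: [-0.002, 0.679, 0.734, -0.004]
force: [-1.3, -1.8, -12.9]
finger_gap: 0.151
0.12878640900329785 91.93961000631032 4.489844907215525
```

View pics/s5.png

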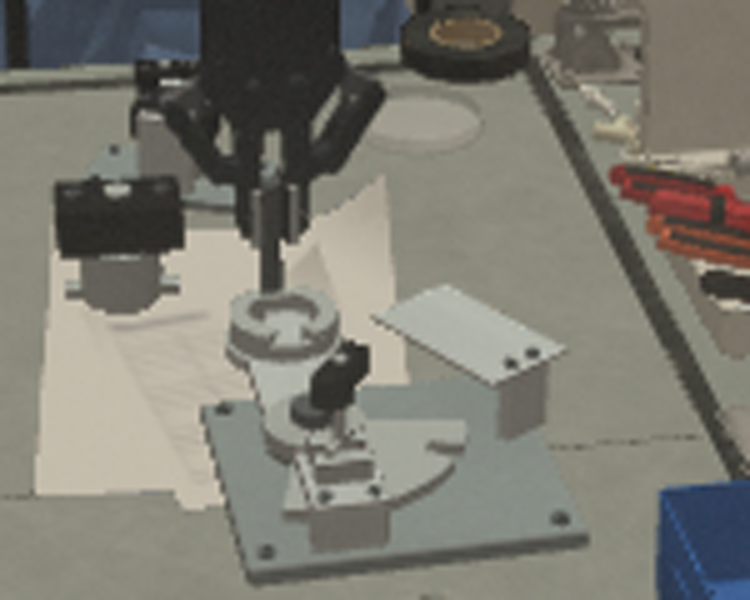

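View pics/t5.png

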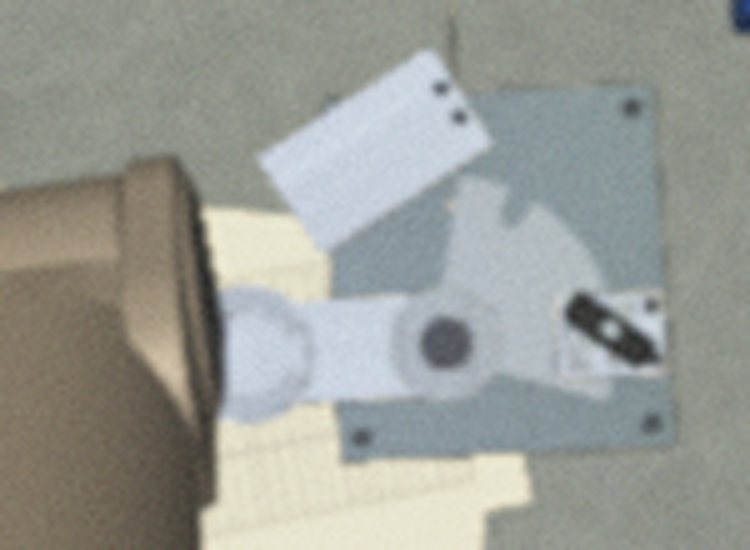

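```bash
python3 -m inch '[{"offset":[0,0,0],"turn":0},{"offset":[0,0,0],"turn":0},{"offset":[0,0,0],"turn":0},{"offset":[0,0,0],"turn":0}]' 0.45; python3 -m inch '[{"offset":[0,0,-0.03],"turn":0},{"offset":[0,0,-0.065],"turn":0},{"offset":[-0.05,0,-0.09],"turn":0},{"offset":[-0.1,0,-0.09],"turn":0},{"offset":[-0.12,0,-0.09],"turn":0},{"offset":[-0.12,0,-0.09],"turn":0}]';  python3 -c "
from h import *
f=optics.grab_frame('top');crop(f,250,205,400,315,'t6.png')
s,R=local(); print(s['eef_pos'],s['clock'])
"
```

```text
clock: 10.1
eef_pos: [0.531, 0.1025, 0.0887]
ee_rot: [-0.001, 0.679, 0.734, -0.003]
force: [0.4, -0.3, -0.9]
finger_gap: 0.449
clock: 10.7
eef_pos: [0.5414, -0.0218, 0.18]
ee_rot: [0.0, 0.681, 0.732, -0.003]
force: [-0.8, 0.7, -0.2]
finger_gap: 0.453
[ 0.54129176 -0.01891038  0.17959293] 10.75
```

View pics/t6.png

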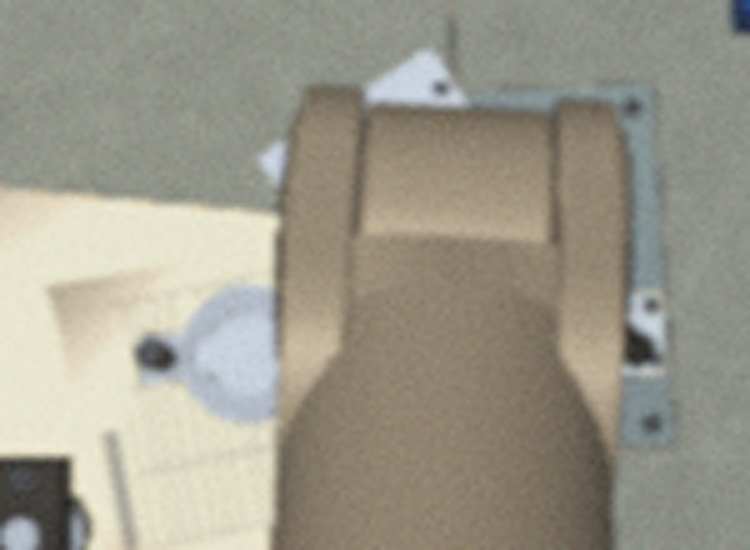

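```bash
python3 -c "
from h import *
f=optics.grab_frame('top')
p=ray(f,338.5,273.15,.04)
for u,v,z in[(299.1,275.3,.042),(250+148/5-.5,205+352/5-.5,.104),(250+145/5-.5,205+350/5-.5,.104)]:
    q=ray(f,u,v,z); d=q-p; print(q.round(4),np.hypot(*d[:2]).round(4),np.degrees(np.arctan2(d[1],d[0])).round(2))
goal(.5376,-.0985,.16,-35.6)
"
```

```text
[0.5305 0.0669 0.042 ] 0.0938 92.36
[0.5299 0.1079 0.104 ] 0.1348 91.89
[0.5308 0.1092 0.104 ] 0.1361 91.49
t 10.8 tcp [ 0.5412 -0.0169  0.1793] psi 4.4 tilt z [-0.005 -0.002 -1.   ] -> offset [-0.081  -0.0098  0.0194] turn 40.0 rows 4.7
```

```bash
python3 -m inch '[{"offset":[-0.03,0,0],"turn":8},{"offset":[-0.06,-0.005,0],"turn":16},{"offset":[-0.081,-0.01,0.01],"turn":24},{"offset":[-0.081,-0.01,0.02],"turn":32},{"offset":[-0.081,-0.01,0.02],"turn":40},{"offset":[-0.081,-0.01,0.02],"turn":40},{"offset":[-0.081,-0.01,0.02],"turn":40}]';  python3 -c "
from h import *
goal(.5376,-.0985,.1025,-35.6)
"
```

```text
clock: 11.5
eef_pos: [0.5378, -0.0969, 0.1594]
ee_rot: [-0.0, 0.888, 0.46, -0.003]
force: [1.1, 0.1, 0.4]
finger_gap: 0.454
t 11.5 tcp [ 0.5378 -0.0969  0.1594] psi -35.2 tilt z [-0.005 -0.002 -1.   ] -> offset [-0.0012  0.0009  0.0569] turn 0.4 rows 1.1
```

```bash
python3 -m inch '[{"offset":[-0.0012,0.001,0.02],"turn":0},{"offset":[-0.0012,0.001,0.045],"turn":0},{"offset":[-0.0012,0.001,0.057],"turn":0},{"offset":[-0.0012,0.001,0.057],"turn":0}]'; python3 -m inch '[{"offset":[0,0,0],"turn":0},{"offset":[0,0,0],"turn":0},{"offset":[0,0,0],"turn":0},{"offset":[0,0,0],"turn":0}]' 0 60; python3 -m inch '[{"offset":[0,0,-0.001],"turn":0},{"offset":[0,0,-0.002],"turn":0},{"offset":[0,0,-0.002],"turn":0}]';
```

```text
clock: 11.9
eef_pos: [0.5367, -0.0978, 0.1011]
ee_rot: [-0.001, 0.887, 0.461, -0.004]
force: [-0.4, -0.3, 0.2]
finger_gap: 0.449
clock: 12.3
eef_pos: [0.5379, -0.0982, 0.1021]
ee_rot: [-0.0, 0.887, 0.461, -0.003]
force: [2.5, -1.6, 0.7]
finger_gap: 0.166
clock: 12.6
eef_pos: [0.5377, -0.0982, 0.1037]
ee_rot: [-0.0, 0.887, 0.461, -0.003]
force: [3.8, -1.8, -10.4]
finger_gap: 0.161
```

```bash
python3 -m inch '[{"offset":[0,0,-0.0005],"turn":8},{"offset":[0,0,-0.0005],"turn":16},{"offset":[0,0,-0.0005],"turn":24},{"offset":[0,0,-0.0005],"turn":32},{"offset":[0,0,-0.0005],"turn":40},{"offset":[0,0,-0.0005],"turn":48},{"offset":[0,0,-0.0005],"turn":52.3},{"offset":[0,0,-0.0005],"turn":52.3},{"offset":[0,0,-0.0005],"turn":52.3}]'; python3 -c "
from h import *
print(manip.state()['torque']);goal(.538,-.0982,.09,-87.6)
"
```

```text
clock: 13.5
eef_pos: [0.5386, -0.0991, 0.1043]
ee_rot: [0.002, 1.0, 0.023, -0.002]
force: [5.8, -4.0, -10.1]
finger_gap: 0.163
[-0.98029249 -1.34213605  0.00872924]
t 13.5 tcp [ 0.5386 -0.0991  0.1043] psi -87.4 tilt z [-0.004 -0.004 -1.   ] -> offset [-0.0005 -0.001   0.0143] turn 0.2 rows 0.3
```

Next I lower the plunger along with the spring.

```bash
python3 -m inch '[{"offset":[0,0,0.003],"turn":0},{"offset":[0,0,0.006],"turn":0},{"offset":[0,0,0.009],"turn":0},{"offset":[0,0,0.012],"turn":0},{"offset":[0,0,0.0145],"turn":0},{"offset":[0,0,0.0145],"turn":0}]'; python3 -m inch '[{"offset":[0,0,0],"turn":0},{"offset":[0,0,0],"turn":0},{"offset":[0,0,0],"turn":0},{"offset":[0,0,0],"turn":0}]' 0.4;python3 -m inch '[{"offset":[0,0,-0.03],"turn":0},{"offset":[0,0,-0.07],"turn":0},{"offset":[0.06,-0.02,-0.09],"turn":0},{"offset":[0.12,-0.06,-0.09],"turn":0},{"offset":[0.15,-0.1,-0.1],"turn":0},{"offset":[0.15,-0.15,-0.1],"turn":0},{"offset":[0.15,-0.2,-0.1],"turn":0},{"offset":[0.15,-0.2,-0.1],"turn":0}]'; python3 -c "
from h import *
crop(optics.grab_frame('side'),250,180,400,300,'s7.png')
f=optics.grab_frame('top');crop(f,250,205,400,315,'t7.png')
s,R=local(); print(s['eef_pos'],s['clock'])
"
```

```text
clock: 14.1
eef_pos: [0.5388, -0.0994, 0.0902]
ee_rot: [0.002, 1.0, 0.023, -0.002]
force: [2.3, -2.7, -3.2]
finger_gap: 0.166
clock: 14.5
eef_pos: [0.5385, -0.099, 0.0901]
ee_rot: [0.002, 1.0, 0.023, -0.002]
force: [0.1, -0.6, 0.4]
finger_gap: 0.4
clock: 15.3
eef_pos: [0.6797, 0.114, 0.1883]
ee_rot: [0.0, 1.0, 0.026, -0.002]
force: [-0.4, 0.3, 0.9]
finger_gap: 0.403
[0.67941506 0.11582673 0.18787473] 15.4
```

View pics/s7.png

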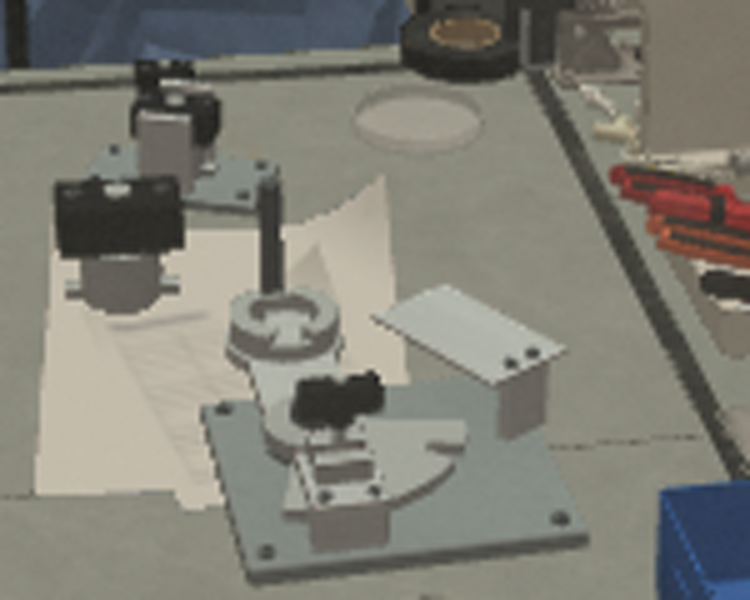

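View pics/t7.png

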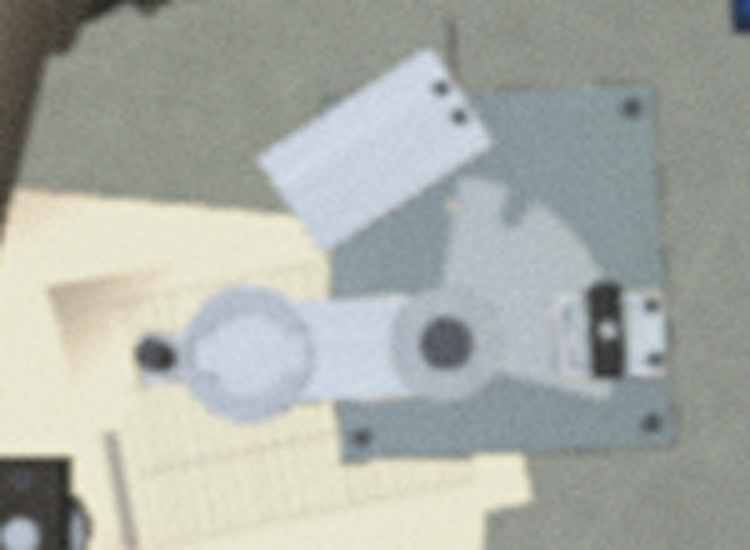

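```bash
python3 -c "
from h import *
a=cv2.imread('pics/side0.png'); g=optics.grab_frame('side'); b=g['image'][:,:,::-1]
for im in(a,b):
    m=im[245:270,303:330].max(2)<60; ys,xs=np.nonzero(m); print(len(ys),ys.mean()+245,xs.mean()+303)
f=optics.grab_frame('top')
# port circle: ring outer extents
q=ray(f,250+249/5-.5,205+354.5/5-.5,.042);p=ray(f,338.5,273.15,.04);d=q-p;print(q,np.degrees(np.arctan2(d[1],d[0])),np.hypot(*d[:2]))
Z=zpt(f,300,275);print(Z)
goal(.496,.3125,.14,-22.5); goal(.496,.3125,.14,157.5)
"
```

```text
125 259.376 317.104
124 259.41129032258067 317.241935483871
[0.53026771 0.0664162  0.042     ] 92.51877954519361 0.09332288873498039
[0.53169266 0.06562769 0.02763415]
t 15.5 tcp [0.6792 0.1086 0.1886] psi -87.3 tilt z [-0.004 -0.004 -1.   ] -> offset [-0.1731 -0.2125  0.0487] turn -64.8 rows 7.5
t 15.5 tcp [0.6792 0.1086 0.1886] psi -87.3 tilt z [-0.004 -0.004 -1.   ] -> offset [-0.1731 -0.2125  0.0487] turn 115.2 rows 13.4
```

```bash
python3 -m inch '[{"offset":[-0.022,-0.026,0.0],"turn":-8},{"offset":[-0.044,-0.053,0.0],"turn":-16},{"offset":[-0.066,-0.08,0.0],"turn":-24},{"offset":[-0.088,-0.106,0.0],"turn":-32},{"offset":[-0.11,-0.133,0.01],"turn":-40},{"offset":[-0.132,-0.16,0.02],"turn":-48},{"offset":[-0.154,-0.19,0.03],"turn":-56},{"offset":[-0.173,-0.2125,0.048],"turn":-64.8},{"offset":[-0.173,-0.2125,0.048],"turn":-64.8},{"offset":[-0.173,-0.2125,0.048],"turn":-64.8},{"offset":[-0.173,-0.2125,0.048],"turn":-64.8}]' 0.95; python3 -c "
from h import *
crop(optics.grab_frame('side'),250,170,350,245,'s8.png',8)
goal(.496,.3125,.05,-22.5)
"
```

```text
clock: 16.6
eef_pos: [0.4978, 0.3101, 0.1413]
ee_rot: [0.001, 0.833, 0.554, -0.002]
force: [-0.6, 0.1, -0.0]
finger_gap: 0.951
t 16.65 tcp [0.4979 0.3104 0.1414] psi -22.8 tilt z [-0.003 -0.004 -1.   ] -> offset [ 0.0017 -0.0025  0.0914] turn -0.3 rows 1.8
```

View pics/s8.png

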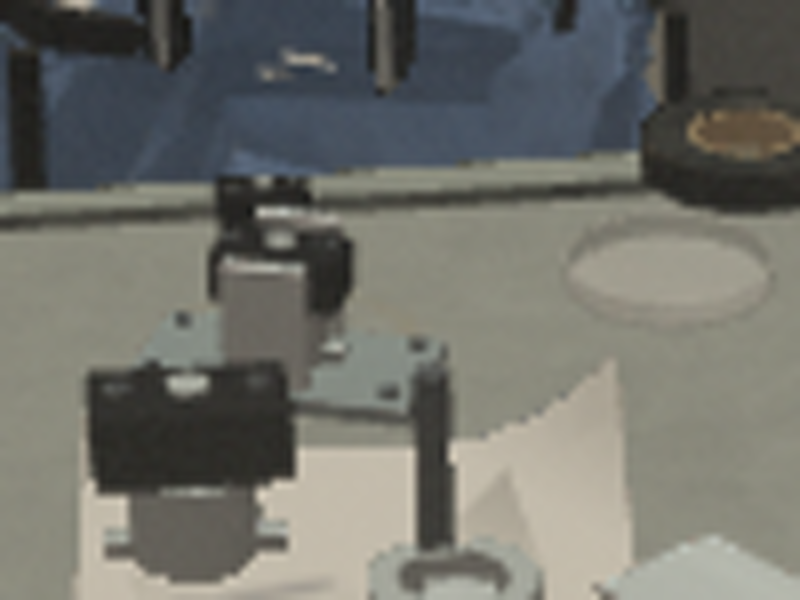

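```bash
python3 -m inch '[{"offset":[0.001,-0.0025,0.02],"turn":0},{"offset":[0.001,-0.0025,0.045],"turn":0},{"offset":[0.001,-0.0025,0.07],"turn":0},{"offset":[0.001,-0.0025,0.088],"turn":0},{"offset":[0.001,-0.0025,0.0915],"turn":0},{"offset":[0.001,-0.0025,0.0915],"turn":0}]'; python3 -m inch '[{"offset":[0,0,0],"turn":0},{"offset":[0,0,0],"turn":0},{"offset":[0,0,0],"turn":0},{"offset":[0,0,0],"turn":0},{"offset":[0,0,0],"turn":0}]' 0 50
```

```text
clock: 17.25
eef_pos: [0.4965, 0.3108, 0.05]
ee_rot: [0.001, 0.833, 0.553, -0.002]
force: [0.3, 0.8, -0.0]
finger_gap: 0.95
clock: 17.75
eef_pos: [0.4976, 0.3111, 0.0514]
ee_rot: [0.001, 0.833, 0.553, -0.001]
force: [0.3, -1.0, 5.6]
finger_gap: 0.623
```

```bash
python3 -m inch '[{"offset":[0,0,-0.02],"turn":0},{"offset":[0,0,-0.05],"turn":0},{"offset":[0,0,-0.08],"turn":0},{"offset":[0,0,-0.11],"turn":0},{"offset":[0,0,-0.11],"turn":0}]';python3 -c "
from h import *
f=optics.grab_frame('top')
crop(f,150,170,310,290,'t9.png',5);crop(optics.grab_frame('side'),250,120,400,240,'s9.png',5)
print(ray(f,245,213,0),ray(f,235,235,0)); goal(.66,.21,.16,-60)
"
```

```text
clock: 18.25
eef_pos: [0.4999, 0.3127, 0.1658]
ee_rot: [0.001, 0.834, 0.552, 0.003]
force: [0.7, -0.2, -1.2]
finger_gap: 0.625
[0.68983042 0.20411046 0.        ] [0.63461367 0.22895089 0.        ]
t 18.35 tcp [0.4975 0.3117 0.1619] psi -22.9 tilt z [ 0.    -0.002 -1.   ] -> offset [-0.0305  0.1892  0.0022] turn 37.1 rows 4.3
```

View pics/t9.png

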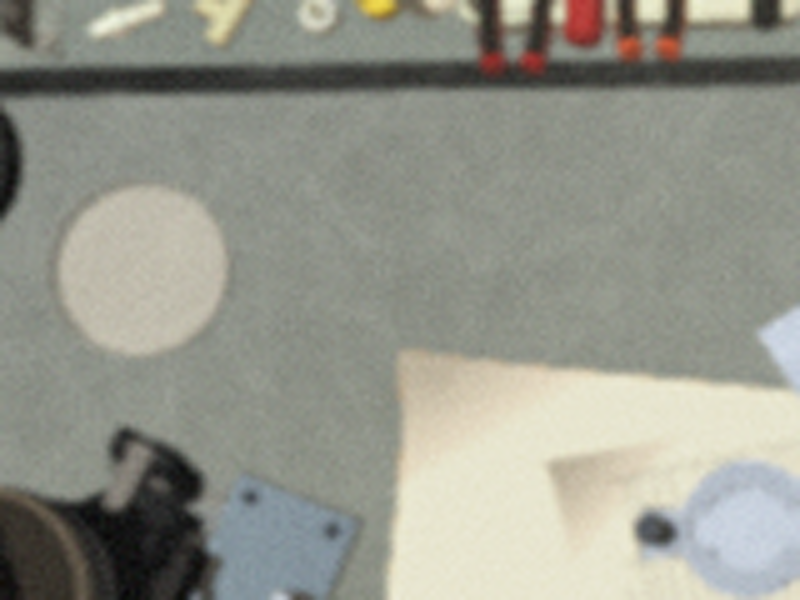

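View pics/s9.png

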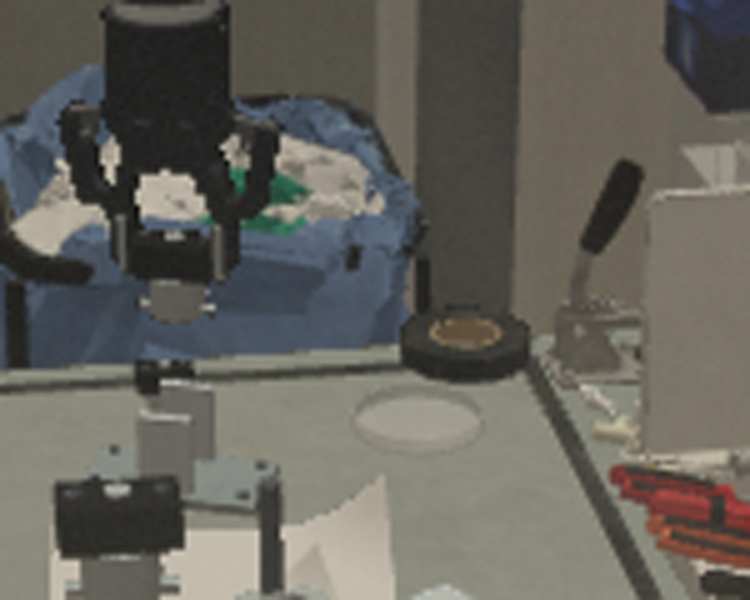

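```bash
python3 -c "
from h import *
goal(.69,.205,.08,-60)"; python3 -m inch '[{"offset":[-0.006,0.045,0],"turn":8},{"offset":[-0.012,0.09,0],"turn":16},{"offset":[-0.02,0.135,0.0],"turn":24},{"offset":[-0.022,0.18,0.02],"turn":32},{"offset":[-0.0242,0.2187,0.06],"turn":37},{"offset":[-0.0242,0.2187,0.082],"turn":37},{"offset":[-0.0242,0.2187,0.082],"turn":37},{"offset":[-0.0242,0.2187,0.082],"turn":37}]';python3 -c "
from h import *
goal(.69,.205,.0434,-60)"
```

```text
t 18.35 tcp [0.4975 0.3117 0.1619] psi -22.9 tilt z [ 0.    -0.002 -1.   ] -> offset [-0.0233  0.2187  0.0822] turn 37.1 rows 4.7
clock: 19.15
eef_pos: [0.6882, 0.2044, 0.0787]
ee_rot: [0.001, 0.966, 0.26, -0.002]
force: [0.1, -0.2, -1.5]
finger_gap: 0.623
t 19.15 tcp [0.6882 0.2044 0.0787] psi -59.9 tilt z [-0.003 -0.003 -1.   ] -> offset [0.002  0.0003 0.0353] turn 0.1 rows 0.7
```

```bash
python3 -m inch '[{"offset":[0,0,0.012],"turn":0},{"offset":[0,0,0.024],"turn":0},{"offset":[0,0,0.031],"turn":0},{"offset":[0,0,0.0345],"turn":0},{"offset":[0,0,0.0355],"turn":0},{"offset":[0,0,0.0355],"turn":0}]'
```

```text
clock: 19.75
eef_pos: [0.6883, 0.2044, 0.0436]
ee_rot: [0.001, 0.966, 0.26, -0.002]
force: [-0.7, -0.1, -2.8]
finger_gap: 0.624
```

```bash
python3 -m inch '[{"offset":[0,0,0.0008],"turn":0},{"offset":[0,0,0.0015],"turn":0},{"offset":[0,0,0.0015],"turn":0}]'
```

```text
clock: 20.05
eef_pos: [0.6884, 0.2044, 0.0435]
ee_rot: [0.001, 0.966, 0.26, -0.002]
force: [-4.4, -1.1, 8.7]
finger_gap: 0.627
```

Contact with the bench. I release, rise and turn 90 degrees for the regrasp.

```bash
python3 -m inch '[{"offset":[0,0,0],"turn":0},{"offset":[0,0,0],"turn":0},{"offset":[0,0,0],"turn":0},{"offset":[0,0,0],"turn":0}]' 0.95; python3 -m inch '[{"offset":[0,0,-0.03],"turn":0},{"offset":[0,0,-0.07],"turn":0},{"offset":[0,0,-0.1],"turn":-8},{"offset":[0,0,-0.1],"turn":-16},{"offset":[0,0,-0.1],"turn":-24},{"offset":[0,0,-0.1],"turn":-32},{"offset":[0,0,-0.1],"turn":-40},{"offset":[0,0,-0.1],"turn":-48},{"offset":[0,0,-0.1],"turn":-56},{"offset":[0,0,-0.1],"turn":-64},{"offset":[0,0,-0.1],"turn":-72},{"offset":[0,0,-0.1],"turn":-80},{"offset":[0,0,-0.1],"turn":-88},{"offset":[0,0,-0.1],"turn":-90},{"offset":[0,0,-0.1],"turn":-90},{"offset":[0,0,-0.1],"turn":-90}]' 0.8; python3 -c "
from h import *
crop(optics.grab_frame('top'),190,170,310,260,'t10.png',6);crop(optics.grab_frame('side'),280,120,430,240,'s10.png',5)
goal(.688,.2045,.046,30)"
```

```text
clock: 20.45
eef_pos: [0.6885, 0.2044, 0.0434]
ee_rot: [0.001, 0.966, 0.26, -0.001]
force: [0.9, -1.0, 0.3]
finger_gap: 0.948
clock: 22.05
eef_pos: [0.6888, 0.2045, 0.1433]
ee_rot: [-0.001, 0.5, 0.866, -0.002]
force: [0.4, -0.6, 0.3]
finger_gap: 0.8
t 22.15 tcp [0.6887 0.2046 0.1433] psi 30.1 tilt z [-0.003 -0.002 -1.   ] -> offset [ 0.0003 -0.0004  0.0973] turn 0.1 rows 1.9
```

View pics/s10.png

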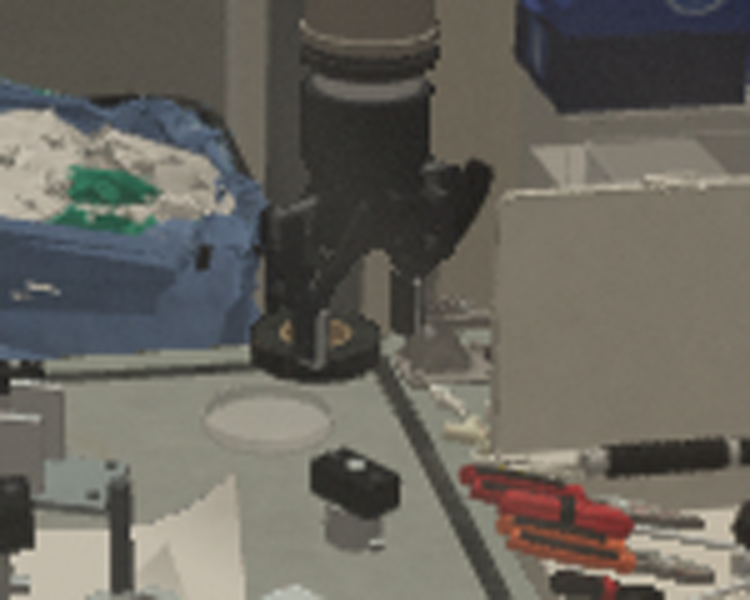

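View pics/t10.png

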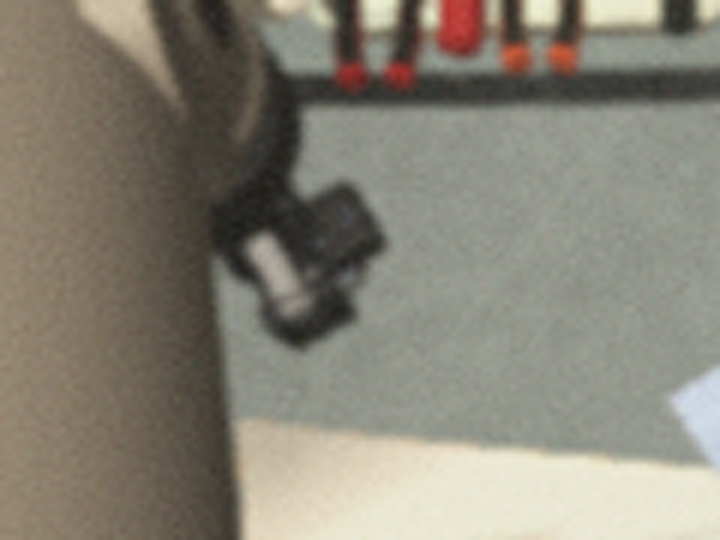

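```bash
python3 -m inch '[{"offset":[0,0,0.03],"turn":0},{"offset":[0,0,0.06],"turn":0},{"offset":[0,0,0.085],"turn":0},{"offset":[0,0,0.097],"turn":0},{"offset":[0,0,0.097],"turn":0}]'; python3 -m inch '[{"offset":[0,0,0],"turn":0},{"offset":[0,0,0],"turn":0},{"offset":[0,0,0],"turn":0},{"offset":[0,0,0],"turn":0},{"offset":[0,0,0],"turn":0},{"offset":[0,0,0],"turn":0}]' 0 50;  python3 -m inch '[{"offset":[0,0,-0.02],"turn":0},{"offset":[0,0,-0.06],"turn":0},{"offset":[0,0,-0.1],"turn":0},{"offset":[0,0,-0.14],"turn":0},{"offset":[0,0,-0.14],"turn":0}]'; python3 -c "
from h import *
goal(.5303,.0675,.14,2.4); print(manip.state()['joint_pos'].round(2))"
```

```text
clock: 22.65
eef_pos: [0.6872, 0.2041, 0.0444]
ee_rot: [-0.002, 0.5, 0.866, -0.003]
force: [0.4, -0.2, 0.6]
finger_gap: 0.801
clock: 23.25
eef_pos: [0.6884, 0.2045, 0.0465]
ee_rot: [-0.001, 0.5, 0.866, -0.002]
force: [-1.5, -0.2, 6.3]
finger_gap: 0.356
clock: 23.75
eef_pos: [0.6925, 0.2056, 0.1941]
ee_rot: [0.003, 0.5, 0.866, 0.003]
force: [1.8, 0.3, -1.1]
finger_gap: 0.353
t 23.75 tcp [0.6925 0.2056 0.1941] psi 30.0 tilt z [ 0.008  0.002 -1.   ] -> offset [-0.0383 -0.2099  0.0526] turn 27.6 rows 4.4
[-0.52  0.61  0.23  1.5  -0.15  1.04  0.26]
```

```bash
python3 -m inch '[{"offset":[-0.008,-0.045,0],"turn":7},{"offset":[-0.016,-0.09,0],"turn":14},{"offset":[-0.024,-0.135,0],"turn":21},{"offset":[-0.032,-0.18,0],"turn":27.6},{"offset":[-0.0383,-0.21,0.01],"turn":27.6},{"offset":[-0.0383,-0.21,0.02],"turn":27.6},{"offset":[-0.0383,-0.21,0.02],"turn":27.6},{"offset":[-0.0383,-0.21,0.02],"turn":27.6}]'; python3 -c "
from h import *
crop(optics.grab_frame('side'),250,140,400,260,'s11.png',5)
goal(.5303,.0675,.0925,2.4)"
```

```text
clock: 24.55
eef_pos: [0.5308, 0.0684, 0.1727]
ee_rot: [0.003, 0.692, 0.722, 0.004]
force: [0.8, 0.1, -1.4]
finger_gap: 0.358
t 24.6 tcp [0.531  0.0686 0.1729] psi 2.5 tilt z [ 0.009  0.002 -1.   ] -> offset [-0.0012 -0.0016  0.0804] turn 0.1 rows 1.6
```

View pics/s11.png

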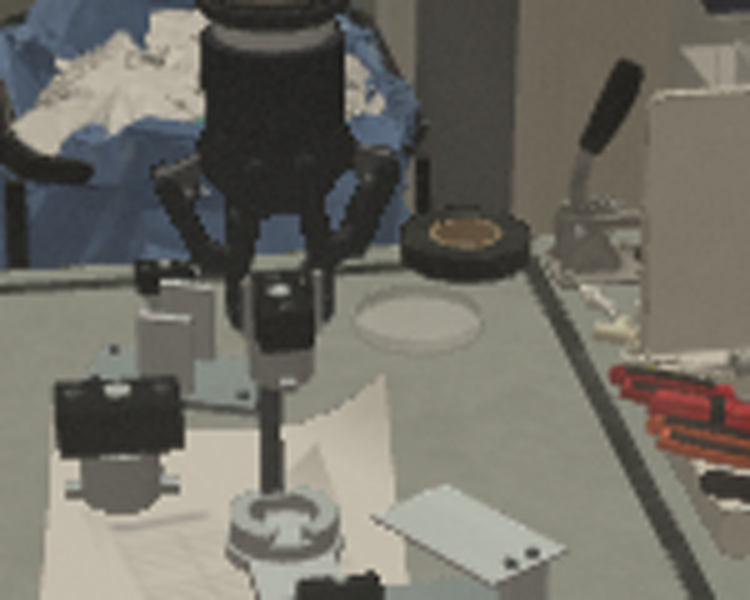

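```bash
python3 -m inch '[{"offset":[-0.0006,-0.0008,0.02],"turn":0},{"offset":[-0.0012,-0.0012,0.045],"turn":0},{"offset":[-0.0012,-0.0012,0.065],"turn":0},{"offset":[-0.0012,-0.0012,0.08],"turn":0},{"offset":[-0.0012,-0.0012,0.08],"turn":0},{"offset":[-0.0012,-0.0012,0.08],"turn":0}]'; python3 -c "
from h import *
crop(optics.grab_frame('side'),280,200,340,260,'s12.png',10)
goal(.5303,.0675,.0885,2.4)"
```

```text
clock: 25.2
eef_pos: [0.5315, 0.068, 0.0932]
ee_rot: [0.003, 0.691, 0.722, 0.004]
force: [0.5, -0.6, -1.8]
finger_gap: 0.35
t 25.25 tcp [0.5317 0.0679 0.0936] psi 2.5 tilt z [ 0.011  0.002 -1.   ] -> offset [-0.0004 -0.0015  0.0051] turn 0.1 rows 0.1
```

View pics/s12.png

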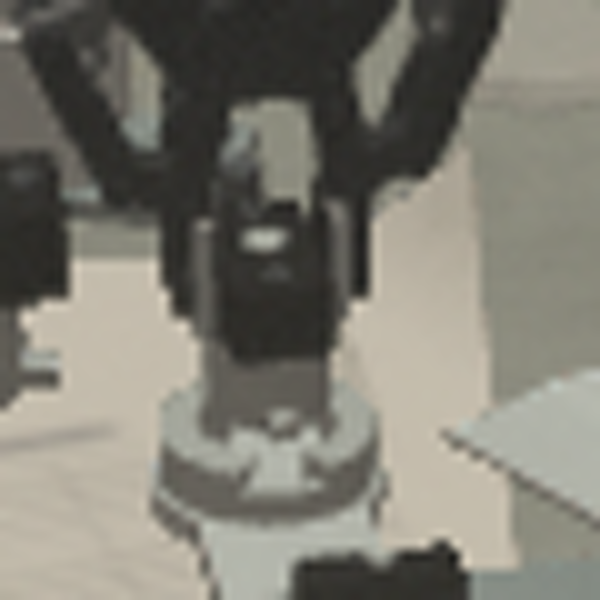

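```bash
python3 -m inch '[{"offset":[0,-0.0008,0.003],"turn":0},{"offset":[0,-0.0008,0.006],"turn":0},{"offset":[0,-0.0008,0.009],"turn":0},{"offset":[0,-0.0008,0.011],"turn":0},{"offset":[0,-0.0008,0.011],"turn":0}]'; python3 -c "
from h import *
crop(optics.grab_frame('side'),280,200,340,260,'s13.png',10)
goal(.5303,.0675,.0725,2.4)"
```

```text
clock: 25.75
eef_pos: [0.5309, 0.0679, 0.0824]
ee_rot: [0.003, 0.692, 0.722, 0.004]
force: [-0.3, -0.0, -1.5]
finger_gap: 0.355
t 25.8 tcp [0.5309 0.0679 0.0825] psi 2.5 tilt z [ 0.01   0.002 -1.   ] -> offset [-0.0004 -0.0007  0.01  ] turn 0.1 rows 0.2
```

View pics/s13.png

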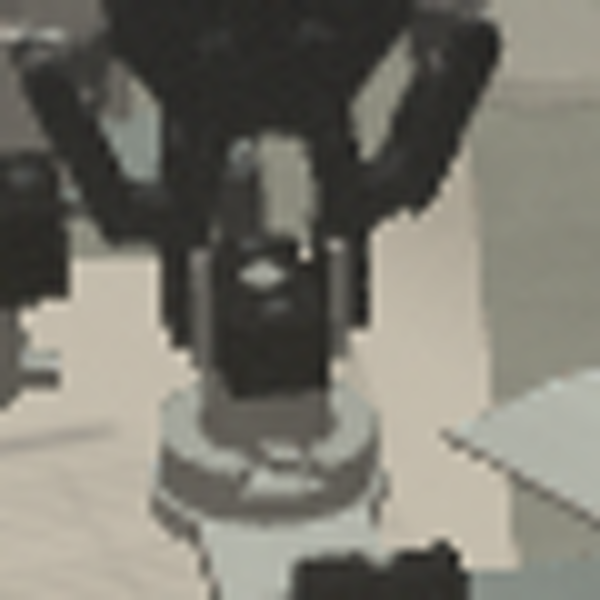

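```bash
python3 -m inch '[{"offset":[0,-0.0003,0.003],"turn":0},{"offset":[0,-0.0003,0.006],"turn":0},{"offset":[0,-0.0003,0.008],"turn":0},{"offset":[0,-0.0003,0.0095],"turn":0},{"offset":[0,-0.0003,0.0105],"turn":0},{"offset":[0,-0.0003,0.011],"turn":0},{"offset":[0,-0.0003,0.011],"turn":0}]'
```

```text
clock: 26.5
eef_pos: [0.5315, 0.068, 0.0724]
ee_rot: [0.003, 0.692, 0.722, 0.005]
force: [-1.7, 0.0, 7.4]
finger_gap: 0.357
```

```bash
python3 -m inch '[{"offset":[0,0,0],"turn":6},{"offset":[0,0,0],"turn":12},{"offset":[0,0,0],"turn":18},{"offset":[0,0,0],"turn":24},{"offset":[0,0,0],"turn":30},{"offset":[0,0,0],"turn":36},{"offset":[0,0,0],"turn":40},{"offset":[0,0,0],"turn":40}]'; python3 -c "
from h import *
print(manip.state()['torque']);goal(.5303,.0675,.0725,-43)"
```

```text
clock: 27.3
eef_pos: [0.5316, 0.0679, 0.0725]
ee_rot: [0.002, 0.897, 0.442, 0.006]
force: [-1.2, -1.9, 1.2]
finger_gap: 0.353
[-0.13948605  0.21749602 -0.0237538 ]
t 27.3 tcp [0.5316 0.0679 0.0725] psi -37.6 tilt z [ 0.012  0.002 -1.   ] -> offset [-0.0011 -0.0008  0.    ] turn 5.4 rows 0.6
```

```bash
python3 -m inch '[{"offset":[0,0,0],"turn":3},{"offset":[0,0,0],"turn":6},{"offset":[0,0,0],"turn":8},{"offset":[0,0,0],"turn":8}]'; python3 -c "
from h import *
print(manip.state()['torque']);goal(.5303,.0675,.0725,-43)"
```

```text
clock: 27.7
eef_pos: [0.5321, 0.0674, 0.0726]
ee_rot: [0.002, 0.926, 0.379, 0.006]
force: [0.2, -1.7, -0.5]
finger_gap: 0.36
[-0.60095168 -0.21263425  0.14652032]
t 27.7 tcp [0.5321 0.0674 0.0726] psi -45.5 tilt z [ 0.013  0.002 -1.   ] -> offset [-0.0012 -0.0013  0.0001] turn -2.5 rows 0.3
```

```bash
python3 -m inch '[{"offset":[0,0,0],"turn":2},{"offset":[0,0,0],"turn":4},{"offset":[0,0,0],"turn":5},{"offset":[0,0,0],"turn":5}]'; python3 -c "
from h import *
print(manip.state()['torque']);goal(.5303,.0675,.0725,-43)"
```

```text
clock: 28.1
eef_pos: [0.5331, 0.0674, 0.0728]
ee_rot: [0.002, 0.941, 0.338, 0.007]
force: [5.0, -2.4, -4.3]
finger_gap: 0.353
[-0.62576627 -1.117632    0.75535886]
t 28.1 tcp [0.5331 0.0674 0.0728] psi -50.5 tilt z [ 0.015  0.001 -1.   ] -> offset [-0.0021 -0.0019  0.0003] turn -7.5 rows 0.9
```

```bash
python3 -m inch '[{"offset":[0,0,0],"turn":0},{"offset":[0,0,0],"turn":0},{"offset":[0,0,0],"turn":0},{"offset":[0,0,0],"turn":0}]' 0.6; python3 -m inch '[{"offset":[0,0,-0.03],"turn":0},{"offset":[0,0,-0.07],"turn":0},{"offset":[0,0,-0.11],"turn":0},{"offset":[0,-0.05,-0.13],"turn":0},{"offset":[0,-0.1,-0.13],"turn":0},{"offset":[0,-0.15,-0.13],"turn":0},{"offset":[0,-0.2,-0.13],"turn":0},{"offset":[0,-0.22,-0.13],"turn":0}]'; python3 -c "
from h import *
crop(optics.grab_frame('side'),250,180,400,300,'s14.png',5);crop(optics.grab_frame('top'),250,205,400,315,'t14.png')
goal(.5303,.0675,.0725,-43)"
```

```text
clock: 28.5
eef_pos: [0.5327, 0.0676, 0.0728]
ee_rot: [0.002, 0.941, 0.338, 0.007]
force: [-0.2, 0.2, -0.4]
finger_gap: 0.598
clock: 29.3
eef_pos: [0.3876, 0.2403, 0.2009]
ee_rot: [0.001, 0.94, 0.34, 0.006]
force: [0.1, 1.0, -0.5]
finger_gap: 0.599
t 29.4 tcp [0.3882 0.2402 0.2009] psi -50.1 tilt z [ 0.013  0.003 -1.   ] -> offset [-0.0032  0.2229  0.1297] turn -7.1 rows 5.2
```

View pics/s14.png

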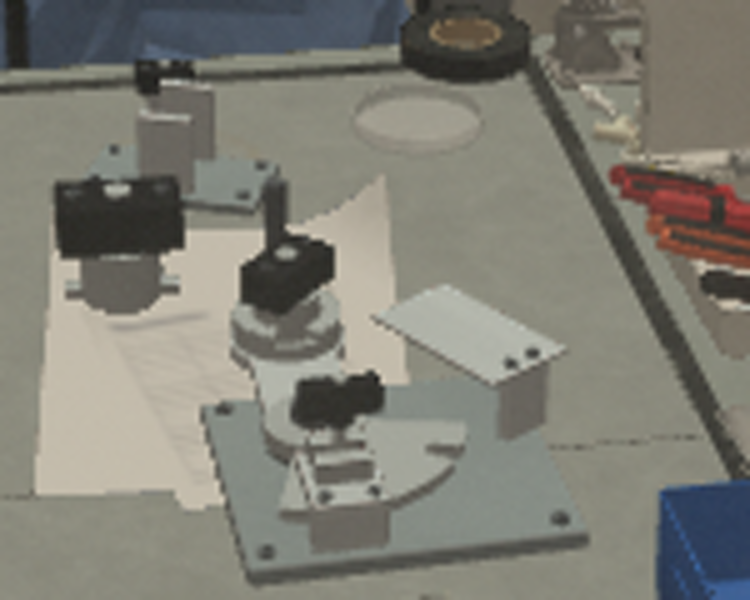

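View pics/t14.png

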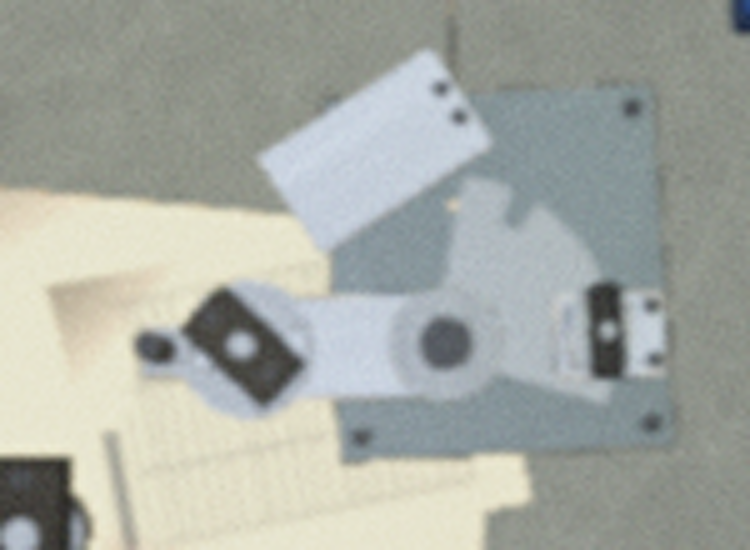

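```bash
python3 -c "
from h import *
a=cv2.imread('pics/side0.png'); g=optics.grab_frame('side'); b=g['image'][:,:,::-1]
for im in(a,b):
    m=im[245:270,303:330].max(2)<60; ys,xs=np.nonzero(m); print(len(ys),ys.mean()+245,xs.mean()+303)
f=optics.grab_frame('top'); im=f['image'].astype(int)
p=ray(f,338.5,273.15,.04)
m=(im.max(2)<95).astype(np.uint8)
n,l,st,ce=cv2.connectedComponentsWithStats(m[255:300,270:320])
for i in range(1,n):
    if st[i,4]<10: continue
    ys,xs=np.nonzero(l==i); r=cv2.minAreaRect(np.stack([xs+270,ys+255],1).astype(np.float32)); z=.078 if st[i,4]>80 else .104
    bx=[ray(f,*q,z) for q in cv2.boxPoints(r)]; d0=bx[1]-bx[0]; d1=bx[2]-bx[1]
    print(st[i,4],ce[i]+[270,255],ray(f,*r[0],z).round(4),[(np.linalg.norm(d).round(4),np.degrees(np.arctan2(d[1],d[0])).round(1)) for d in(d0,d1)])
# dot & post
for n,u,v,z in[('dot',250+241/5-.5,205+345/5-.5,.078),('post',250+148/5-.5,205+347/5-.5,.104),('post_before',250+148/5-.5,205+352/5-.5,.104)]:
    q=ray(f,u,v,z); d=q-p; print(n,q.round(4),np.hypot(*d[:2]).round(4),np.degrees(np.arctan2(d[1],d[0])).round(2))
zz=[zpt(f,298+i,274+j)[2] for i in(-2,-1,0,1,2) for j in(-2,-1,0,1,2)]; print('cap top',np.median(zz))
"
```

```text
125 259.376 317.104
125 259.392 317.2
214 [298.11682243 273.8271028 ] [0.5323 0.0671 0.078 ] [(np.float64(0.026), np.float64(-45.7)), (np.float64(0.0489), np.float64(-135.6))]
18 [281.11111111 274.38888889] [0.5308 0.1047 0.104 ] [(np.float64(0.0113), np.float64(-90.8)), (np.float64(0.0067), np.float64(179.7))]
dot [0.5335 0.0678 0.078 ] 0.0946 90.55
post [0.5322 0.1079 0.104 ] 0.1347 90.94
post_before [0.5299 0.1079 0.104 ] 0.1348 91.89
cap top 0.07848055359271494
```

The cap is seated: its top is at 78.5 mm and its bar is about 46° clockwise of the slots. The plunger is still home, but the twist left the arm about 1° clockwise within the notch play. I'll centre it gently by closing the fingers on the post, keeping them above the cap.

```bash
python3 -c "
from h import *
goal(.530,.113,.16,2)"; python3 -m inch '[{"offset":[0,0.03,0],"turn":-8},{"offset":[0,0.06,0],"turn":-16},{"offset":[0.01,0.09,0],"turn":-24},{"offset":[0.02,0.12,0],"turn":-32},{"offset":[0.02,0.15,0],"turn":-40},{"offset":[0.03,0.17,0],"turn":-46},{"offset":[0.03,0.185,0.02],"turn":-52},{"offset":[0.03,0.185,0.03],"turn":-52}]' 0.45; python3 -c "
from h import *
goal(.530,.113,.104,2)"
```

```text
t 29.5 tcp [0.3907 0.2371 0.2011] psi -50.4 tilt z [ 0.014  0.002 -1.   ] -> offset [0.0278 0.1841 0.0428] turn -52.4 rows 6.1
clock: 30.3
eef_pos: [0.5335, 0.1094, 0.172]
ee_rot: [0.005, 0.699, 0.715, 0.005]
force: [-0.7, -0.1, -0.4]
finger_gap: 0.453
t 30.3 tcp [0.5335 0.1094 0.172 ] psi 1.3 tilt z [ 0.014 -0.    -1.   ] -> offset [ 0.0037 -0.0043  0.068 ] turn -0.7 rows 1.4
```

```bash
python3 -m inch '[{"offset":[0.0037,-0.0043,0.02],"turn":0},{"offset":[0.0037,-0.0043,0.045],"turn":0},{"offset":[0.0037,-0.0043,0.066],"turn":0},{"offset":[0.0037,-0.0043,0.067],"turn":0}]'; python3 -m inch '[{"offset":[0,0,0],"turn":0},{"offset":[0,0,0],"turn":0},{"offset":[0,0,0],"turn":0},{"offset":[0,0,0],"turn":0},{"offset":[0,0,0],"turn":0}]' 0 20; python3 -c "
from h import *
goal(.530,.113,.104,2)"
```

```text
clock: 30.7
eef_pos: [0.5277, 0.1119, 0.1025]
ee_rot: [0.004, 0.701, 0.714, 0.002]
force: [-0.4, 0.4, 0.7]
finger_gap: 0.45
clock: 31.2
eef_pos: [0.528, 0.1117, 0.1032]
ee_rot: [0.004, 0.701, 0.714, 0.003]
force: [-0.3, -2.6, 2.1]
finger_gap: 0.15
t 31.2 tcp [0.528  0.1117 0.1032] psi 1.0 tilt z [ 0.01  -0.002 -1.   ] -> offset [ 0.0012  0.002  -0.0008] turn -1.0 rows 0.1
```

```bash
python3 -m inch '[{"offset":[0,-0.0015,0],"turn":0},{"offset":[0,-0.003,0],"turn":0},{"offset":[0,-0.003,0],"turn":0}]'; python3 -m inch '[{"offset":[0,0.003,0],"turn":0},{"offset":[0,0.005,0],"turn":0},{"offset":[0,0.006,0],"turn":0},{"offset":[0,0.006,0],"turn":0}]'
```

```text
clock: 31.5
eef_pos: [0.5255, 0.1115, 0.1032]
ee_rot: [0.005, 0.701, 0.714, 0.003]
force: [2.5, -2.4, -4.8]
finger_gap: 0.149
clock: 31.9
eef_pos: [0.5312, 0.1117, 0.1032]
ee_rot: [0.004, 0.701, 0.713, 0.003]
force: [-2.0, -0.4, -0.2]
finger_gap: 0.152
```

```bash
python3 -m inch '[{"offset":[0,0.002,0],"turn":0},{"offset":[0,0.003,0],"turn":0},{"offset":[0,0.003,0],"turn":0}]'; python3 -c "
from h import *
crop(optics.grab_frame('side'),250,180,400,300,'s15.png',5);print(manip.state()['force'],manip.state()['eef_pos'])"
```

```text
clock: 32.2
eef_pos: [0.5334, 0.112, 0.1031]
ee_rot: [0.004, 0.701, 0.713, 0.002]
force: [-5.0, -0.8, 2.9]
finger_gap: 0.152
[-5.58120292  0.39782156  2.93922104] [0.53344389 0.11195856 0.10313661]
```

View pics/s15.png

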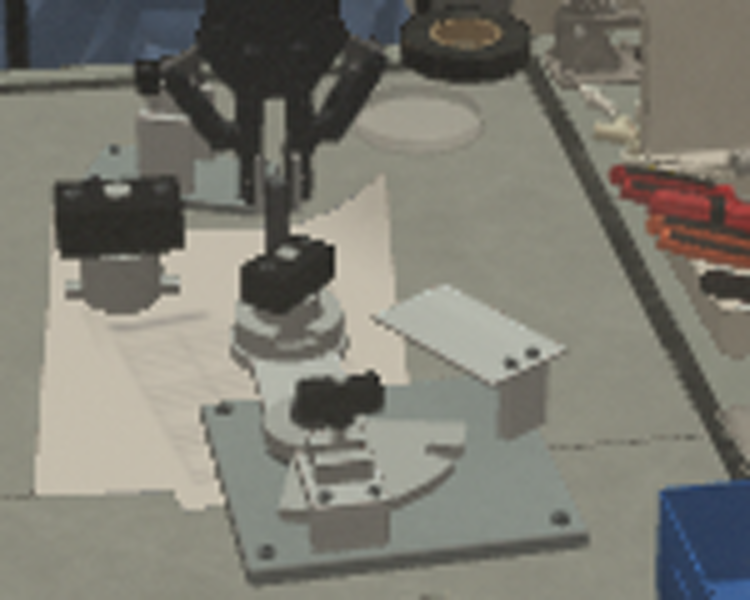

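The reaction force rises on both sides of x ≈ 0.5285, so the nose is holding the arm. I bring the post back to that centre and release.

```bash
python3 -m inch '[{"offset":[0,-0.003,0],"turn":0},{"offset":[0,-0.005,0],"turn":0},{"offset":[0,-0.005,0],"turn":0}]'; python3 -m inch '[{"offset":[0,-0.0,0],"turn":0},{"offset":[0,0,0],"turn":0},{"offset":[0,0,0],"turn":0},{"offset":[0,0,0],"turn":0}]' 0.4; python3 -m inch '[{"offset":[0,0,-0.03],"turn":0},{"offset":[0,0,-0.07],"turn":0},{"offset":[0.04,0,-0.09],"turn":0},{"offset":[0.08,0,-0.1],"turn":0},{"offset":[0.09,0.05,-0.12],"turn":0},{"offset":[0.15,0.07,-0.12],"turn":0},{"offset":[0.2,0.07,-0.12],"turn":0},{"offset":[0.23,0.07,-0.12],"turn":0},{"offset":[0.23,0.07,-0.12],"turn":0}]'; python3 -c "
from h import *
g=optics.grab_frame('side');crop(g,250,180,400,300,'s16.png',5);f=optics.grab_frame('top');crop(f,250,205,400,315,'t16.png');cv2.imwrite('pics/full16.png',f['image'][:,:,::-1])
b=g['image']; m=b[245:270,303:330].max(2)<60; ys,xs=np.nonzero(m); print(len(ys),ys.mean()+245,xs.mean()+303)
print(manip.state()['clock'],manip.state()['eef_pos'])"
```

```text
clock: 32.55
eef_pos: [0.5289, 0.1119, 0.1032]
ee_rot: [0.004, 0.701, 0.714, 0.003]
force: [1.2, -1.1, -1.7]
finger_gap: 0.151
clock: 32.95
eef_pos: [0.529, 0.112, 0.1033]
ee_rot: [0.004, 0.7, 0.714, 0.003]
force: [0.2, -0.2, -0.3]
finger_gap: 0.401
clock: 33.85
eef_pos: [0.591, 0.3531, 0.2222]
ee_rot: [0.002, 0.697, 0.718, 0.004]
force: [-0.7, 0.2, -0.8]
finger_gap: 0.403
127 259.4488188976378 317.01574803149606
33.95 [0.5927974  0.34504634 0.2227638 ]
```

View pics/s16.png

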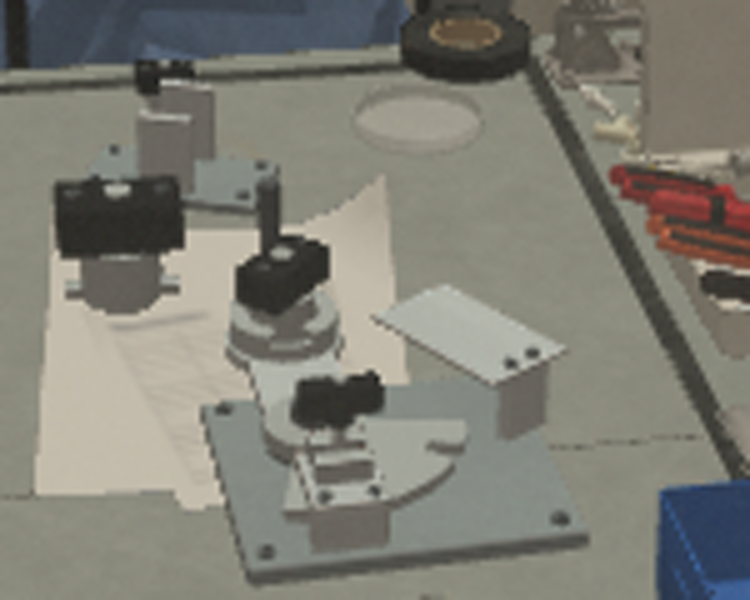

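View pics/t16.png

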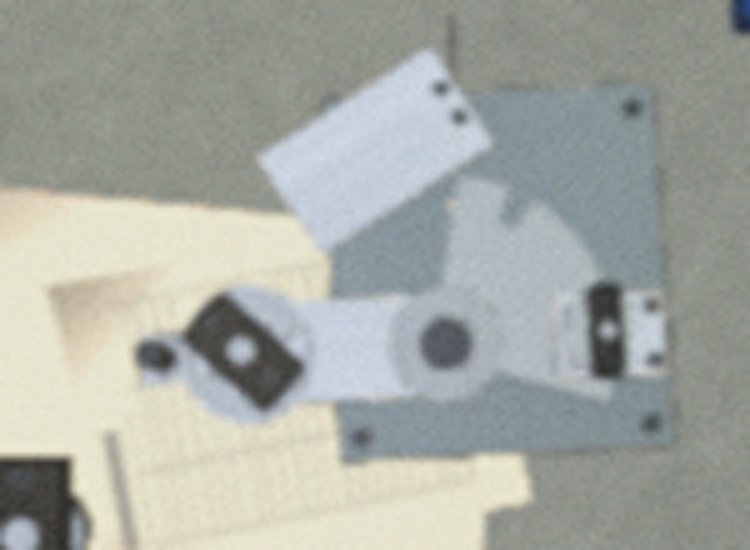

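View pics/full16.png

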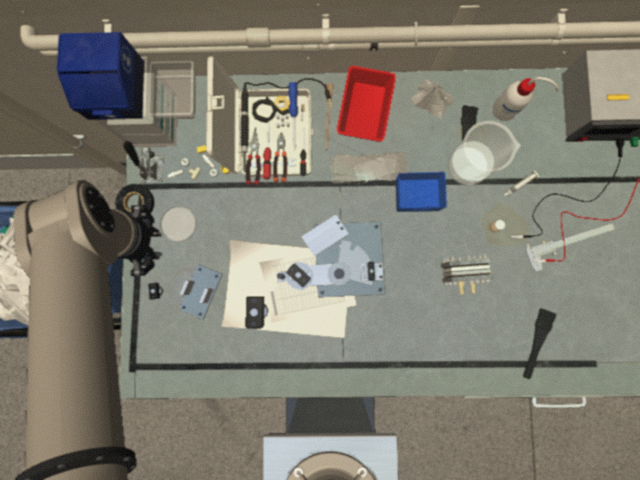

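The final views show the post at (155,352) in the crop, back on the work line. The knob is home and level with its parked height, the cap is seated at about 45° to the arm, and the bystanders have not moved. I hand the job in.

```bash
python3 -m inch '[{"offset":[0,0,-0.01],"turn":0},{"offset":[0,0,-0.01],"turn":0}]'; python3 -c "
from bench import manip
print(manip.hand_in())"
```

```text
clock: 34.15
eef_pos: [0.5938, 0.3436, 0.2346]
ee_rot: [0.005, 0.7, 0.714, 0.003]
force: [-0.5, -0.5, 0.8]
finger_gap: 0.402
the job is handed in; nothing more can be done
None
```

I finished the whole sequence and handed the job in at about 34 s; the hand-in gives no verdict. I pulled the plunger out and twisted it to stay. Then I swung the arm to the work notch and twisted the plunger back so that it dropped home. I lifted the middle-sized cap out of its cradle by its bar ends and set it on the bench to regrip it across its width. Finally I fitted it in the port and turned it clockwise to its stop.

**Plunger:** the knob sits at the same image height as when parked, to within 0.1 pixel, so it is fully home.

**Cap:** its top measured 78.5 mm, against 78 mm expected when seated. The bar was about 46° clockwise of the slots, and the turning torque had risen to about 0.76 N m at the stop.

**Bystanders:** they look unmoved in the final top view.

**Arm angle:** turning the cap had left the arm about 1° clockwise within the notch play. I held the post and nudged the arm a few millimetres each way. The resistance rose only to about 2.5 to 5.5 N, so the lock has some play. I then re-centred the arm, and in the last pictures it is back where it was after locking.

**Slip:** when I first gripped the handle I pushed the arm about 2.5° clockwise of its parked position. That happened before the swing, with the plunger out, and had no visible effect.

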